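Load the started canister and clear the packing

ROBOT

A 6-joint arm with a two-finger parallel gripper is mounted at the origin on the work surface. World frame = base frame: x ahead of the robot, y to its left, z up, the work surface at z = 0. Lengths are in mm, angles in rad, forces in N, time in s.
With the tool pointing down it reaches from about 350 to 875 mm from the base axis. Payload 4.2 kg.
Tool frame: the origin (TCP) lies at the very end of the fingers, on their centre line; the grasp point (between the pads) lies 19 mm behind it; z points along the fingers, y is the line along which they close (so a half turn about z gives the same grasp; the last joint's range is limited). The gripper opens to 85 mm and grips with 20 to 120 N. Pads are 22 mm wide; open, the fingers measure 114 mm over their backs; the gripper's body (76 mm by 85 mm) begins 54 mm behind the grasp point. The pads swing forward as they close: fully open they stand 13 mm farther back than shut.
Start: joints at [-0.937, 0.385, 0.008, 0, -1.194, -0.259], TCP at [228.818, -581.585, 231.312] pointing down, gripper open.
Joint ranges: [-3.14, 3.14], [-1.21, 2.06], [-1.07, 1.41], [-3.16, 2.05], [-2.99, -0.16], [-3.1, 3.1]. Speed limits (rad/s): [2.79, 2.79, 3.14, 3.14, 3.14, 3.14].

INTERFACE

Orientations are given as a unit quaternion [x, y, z, w].
In Python, from bench import monitor, get_image, camera_info, job_done gives the robot as it stands.
- The arm moves only by the tool send_rows, never from a script. Its argument "series" is a list of rows, each a list of 3 entries, a list of its own where there are three numbers: the shift along the tool's x, y, z in mm, then the turn, a rotation vector about the tool's x, y, z in rad, then the finger opening in mm, from 0 to 85.4. A call has 1 to 8 rows; each row shifts and turns the commanded pose from where the row before left it, along the tool's axes as they then stand; what a row does not reach is not made up. A row lasts 1/10 s, in which the tool goes at most 50 mm and 8.59 degrees, less where a joint would pass 70% of its speed; a pose out of reach is approached as far as the arm can. A call with a gripper value outside its range is refused whole. The fingers move at their own pace and stop on an object; the grip force is fixed at half the most. Time passes only in rows, so rows that do not move let the fingers close. It gives the time, the measured TCP pose, the force, the opening and the grip force at its end, in the units of the state.
- monitor.read_state(): the state, without advancing time (a new reading comes with each control period).
- get_image(name): name is "side" or "top" or "wrist"; returns the picture (420x560x3 uint8, red, green, blue); there is no depth.
- camera_info(name): a dict with "intrinsics" (3x3 intrinsics, pixels), "R" (3x3) and "t" (3): a world point X has camera coordinates R X + t. Camera axes: x right, y down, z forward; pixel columns grow to the right and rows downward; lengths in mm; the calibration is good to about 2 mm. The wrist camera is an equidistant fisheye: a pixel r from the principal point sees the ray r / f radians off the axis. A picture is of the moment at which its call begins: read the wrist's pose just before it. camera_info takes no time and is no camera call; for the wrist camera it gives the pose at the moment of the call.
- job_done(): hands the job in; it is judged then, once.
The state is a dict: "clock": time; "joints": joint angles; "joint_vel": joint speeds; "joint_efforts": joint torques, N m; "position": TCP position; "ee_rot": TCP orientation; "contact_force": force on the tool from outside, world axes, zero at the start; "wrist_torque": the same for the moment, N m; "gripper_width": finger opening in mm; "grasp_force": force on a finger pad.
Only numpy, scipy, OpenCV 4.12 (cv2) and the standard library are available. Lean on these libraries where they do the work, as an engineer would, in place of code of your own. Each camera call takes 0.05 s, during which the arm holds its last target. There are 200 camera calls.

TASK

The frozen shipment has been unpacked onto the bench of the cryogenic store. Stand every vial cane that lies on the bench upright, foot down and tab up, in the steel canister that already has a cane in it, and leave the other canister empty. Throw all the broken lumps of packing foam into the waste bin, and leave the lid, the vial pot and the marker where they are.

Things in the scene. Friction and masses are not known exactly. Their poses are not given: they have to be found in the camera images.
- cane1: loose vial cane, 40 g: aluminium strip 180 x 12 x 3 mm with four 12 mm vials clipped end to end along it from 1 mm off the foot end; the last 43 mm is the bare tab. 12.5 mm wide, 15 mm high where the vials are. Origin: mid-length, strip's underside; x from foot to tab, z to the vial side. Starts lying strip down, tab away from the robot. May be absent
- cane1_foot (a point): middle of that cane's foot end (90 mm from the origin)
- cane2: loose vial cane, 40 g: aluminium strip 180 x 12 x 3 mm with four 12 mm vials clipped end to end along it from 1 mm off the foot end; the last 43 mm is the bare tab. 12.5 mm wide, 15 mm high where the vials are. Origin: mid-length, strip's underside; x from foot to tab, z to the vial side. Starts lying strip down, tab away from the robot. May be absent
- cane2_foot (a point): middle of that cane's foot end (90 mm from the origin)
- cane3: loose vial cane, 40 g: aluminium strip 180 x 12 x 3 mm with four 12 mm vials clipped end to end along it from 1 mm off the foot end; the last 43 mm is the bare tab. 12.5 mm wide, 15 mm high where the vials are. Origin: mid-length, strip's underside; x from foot to tab, z to the vial side. Starts lying strip down, tab away from the robot. May be absent
- cane3_foot (a point): middle of that cane's foot end (90 mm from the origin)
- canister_a: open round steel canister, fixed upright, 84 mm outside, 78 mm inside, 110 mm high, floor 4 mm; thin folded bail outside the wall. Origin at the centre of its underside, z up. Both canisters are alike
- first_a: the same kind of cane, standing loose and leaning in canister_a if that is the started one, otherwise absent; exactly one of first_a and first_b is present. Origin at its foot end, on the strip's underside; axes as for the other canes
- canister_b: open round steel canister, fixed upright, 84 mm outside, 78 mm inside, 110 mm high, floor 4 mm; thin folded bail outside the wall. Origin at the centre of its underside, z up. Both canisters are alike
- first_b: the same kind of cane, standing loose and leaning in canister_b if that is the started one, otherwise absent; exactly one of first_a and first_b is present. Origin at its foot end, on the strip's underside; axes as for the other canes
- lump1: broken lump of white packing foam, 95 x 48 x 40 mm overall along its x, y, z, 18 g; the middle 59 mm of its length is a full 48 x 40 mm block, the ends are smaller stumps. Origin at its centre; starts flat on the bench (z up) at any yaw within 0.6 rad. May be absent
- lump2: broken lump of white packing foam, 85 x 54 x 34 mm overall along its x, y, z, 18 g; the middle 53 mm of its length is a full 54 x 34 mm block, the ends are smaller stumps. Origin at its centre; starts flat on the bench (z up) at any yaw within 0.6 rad. May be absent
- lump3: broken lump of white packing foam, 90 x 44 x 44 mm overall along its x, y, z, 18 g; the middle 56 mm of its length is a full 44 x 44 mm block, the ends are smaller stumps. Origin at its centre; starts flat on the bench (z up) at any yaw within 0.6 rad. May be absent
- lump4: broken lump of white packing foam, 78 x 52 x 46 mm overall along its x, y, z, 18 g; the middle 48 mm of its length is a full 52 x 46 mm block, the ends are smaller stumps. Origin at its centre; starts flat on the bench (z up) at any yaw within 0.6 rad. May be absent
- lump5: broken lump of white packing foam, 92 x 50 x 38 mm overall along its x, y, z, 18 g; the middle 57 mm of its length is a full 50 x 38 mm block, the ends are smaller stumps. Origin at its centre; starts flat on the bench (z up) at any yaw within 0.6 rad. May be absent
- bin: open square grey waste bin, fixed on the bench, 210 x 210 mm outside (226 mm over the rim), 130 mm high, walls and floor 5 mm. Origin at the centre of its underside, sides along x and y
- flask_lid: bystander: round blue lid, 100 mm across, 24 mm high, lying loose; origin at the centre of its underside
- vial_pot: bystander: round frosted pot with vials, 96 mm across, 75 mm high, loose; origin at the centre of its underside
- marker: bystander: loose marker pen, 128 mm long, 12 mm thick; origin at the centre of its underside, x along it
There are look-alikes about, which are no part of the job. Leave any turquoise look-alike of the lump5 alone. What is shaped like the lump3 but yellow is not meant.

How it is judged (in metres and radians):
At the end, for the whole second after the job is handed in: Each cane present, the first one included, tab up, leaning under 0.75 rad, its foot in the started canister (within 41 mm of the axis, below 50 mm); each lump in the bin (centre inside the walls, below 125 mm); all still (angle between each of cane1, cane2, cane3, first_a, first_b's own x axis and vertical below 0.75 rad and height (world z) of each of cane1_foot, cane2_foot, cane3_foot, first_a, first_b below 0.05 m and linear speed of each of cane1, cane2, cane3, lump1, lump2, lump3, lump4, lump5 below 0.05 m/s and (horizontal distance between cane1_foot and canister_a below 0.041 m or horizontal distance between cane1_foot and canister_b below 0.041 m) and horizontal distance between each of cane1_foot, cane2_foot, cane3_foot and first_a below 0.085 m and horizontal distance between each of cane1_foot, cane2_foot, cane3_foot and first_b below 0.085 m and (horizontal distance between cane2_foot and canister_a below 0.041 m or horizontal distance between cane2_foot and canister_b below 0.041 m) and (horizontal distance between cane3_foot and canister_a below 0.041 m or horizontal distance between cane3_foot and canister_b below 0.041 m) and horizontal distance between first_a and canister_a below 0.041 m and horizontal distance between first_b and canister_b below 0.041 m and x of lump1 in the frame of bin between -0.1 and 0.1 m and y of lump1 in the frame of bin between -0.1 and 0.1 m and z of each of lump1, lump2, lump3, lump4, lump5 in the frame of bin below 0.125 m and x of lump2 in the frame of bin between -0.1 and 0.1 m and y of lump2 in the frame of bin between -0.1 and 0.1 m and x of lump3 in the frame of bin between -0.1 and 0.1 m and y of lump3 in the frame of bin between -0.1 and 0.1 m and x of lump4 in the frame of bin between -0.1 and 0.1 m and y of lump4 in the frame of bin between -0.1 and 0.1 m and x of lump5 in the frame of bin between -0.1 and 0.1 m and y of lump5 in the frame of bin between -0.1 and 0.1 m); the robot touches nothing.
It fails at once if the blue lid is pushed more than 40 mm (distance of flask_lid from where it was at the start of the episode above 0.04 m).
It fails at once if the vial pot is pushed more than 40 mm (distance of vial_pot from where it was at the start of the episode above 0.04 m).
It fails at once if the marker is pushed more than 40 mm (distance of marker from where it was at the start of the episode above 0.04 m).
Of first_a, first_b only 1 to 1 are there at a start; the rules pass over those that are not, and their reading is None.
Of cane1, cane2, cane3 only 2 to 3 are there at a start; the rules pass over those that are not, and their reading is None.
Of lump1, lump2, lump3, lump4, lump5 only 4 to 5 are there at a start; the rules pass over those that are not, and their reading is None.
At some moment in a run one of lump1, lump2, lump3, lump4, lump5 may be knocked a few centimetres aside while the robot is not near it.
Once in a run the grip may slacken for a moment while it holds something.
It also fails if it takes over 210 s, if anything falls off the work surface, if the arm or the gripper's body presses on something with over 40 N, if the wrist force passes 120 N, or if a joint passes its speed limit or range.

## Working session

There is one attempt and no reset: what is moved stays moved. The work goes in short steps, Python scripts to look and compute and a tool call to move; the robot and the scene stay as the last step left them, time stands still between calls to the robot, and variables do not carry over. Pictures are saved under pics/ and viewed, at most 14 in all, crops included, and the job is handed in when it is done.

Besides the shell and the picture viewer there is one more tool, called after "Request:" by a JSON object that holds its "method" and its "body". send_rows: Moves the arm, as the interface text tells. Its arguments: {"type":"object","properties":{"series":{"type":"array"}},"required":["series"]}

```bash
mkdir -p pics; ls
python3 - <<'E'
from bench import monitor,get_image,camera_info
import cv2,numpy as np
for n in("top","side"):
    im=get_image(n); cv2.imwrite(f"pics/{n}0.png",cv2.resize(im[:,:,::-1],(800,600),interpolation=cv2.INTER_CUBIC)); np.save(f"pics/{n}0.npy",im)
    c=camera_info(n); print(n,np.round(c["intrinsics"],1).tolist(),np.round(c["R"],3).tolist(),np.round(c["t"],1).tolist())
print(monitor.read_state())
E
```

```text
pics
top [[528.3, 0.0, 281.9], [0.0, 528.3, 204.4], [0.0, 0.0, 1.0]] [[0.015, -1.0, 0.0], [-0.979, -0.014, -0.201], [0.201, 0.003, -0.979]] [-1.1, 524.6, 1605.7]
side [[409.9, 0.0, 275.0], [0.0, 409.9, 209.4], [0.0, 0.0, 1.0]] [[-0.999, -0.042, 0.018], [-0.043, 0.739, -0.672], [0.015, -0.672, -0.74]] [540.6, 56.8, 1187.2]
{'clock': 0.1, 'joints': array([-9.37412535e-01,  3.85488929e-01,  6.77195738e-03, -3.67799028e-04,
       -1.19402020e+00, -2.58626166e-01]), 'joint_vel': array([-0.00052473, -0.00258354,  0.00195349,  0.00166415,  0.00133002,
       -0.00365585]), 'joint_efforts': array([-7.41976110e-04, -3.93319237e+01,  1.88928348e+01,  4.19801250e+00,
       -2.60535766e-03, -3.87421210e-06]), 'position': array([ 228.60627019, -581.13825138,  230.33906322]), 'ee_rot': array([-1.86217501e-01,  9.82508051e-01,  9.49230364e-04, -2.64393929e-04]), 'contact_force': array([-0.2314651 , -0.03063104, -0.47328901]), 'wrist_torque': array([0.00210216, 0.05843723, 0.00176101]), 'grasp_force': 0.0, 'gripper_width': 85.35039373553525}
```

View pics/top0.png

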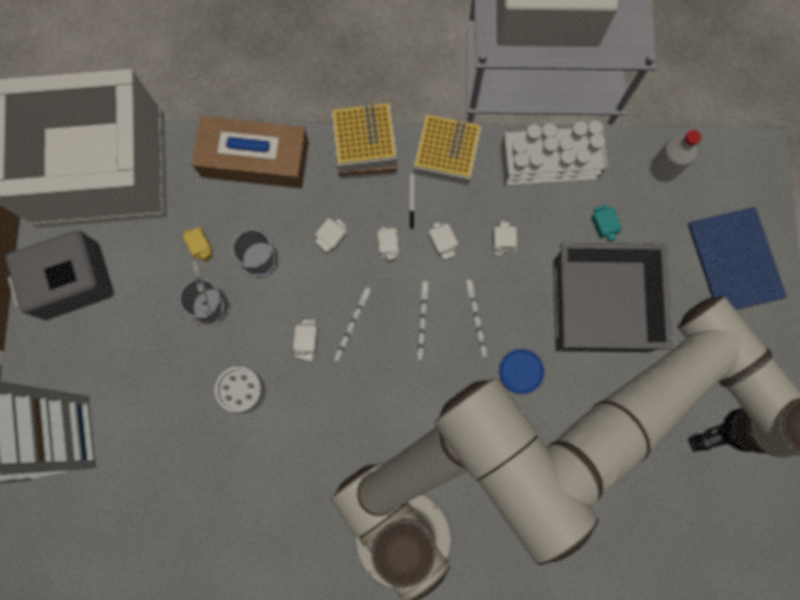

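View pics/side0.png

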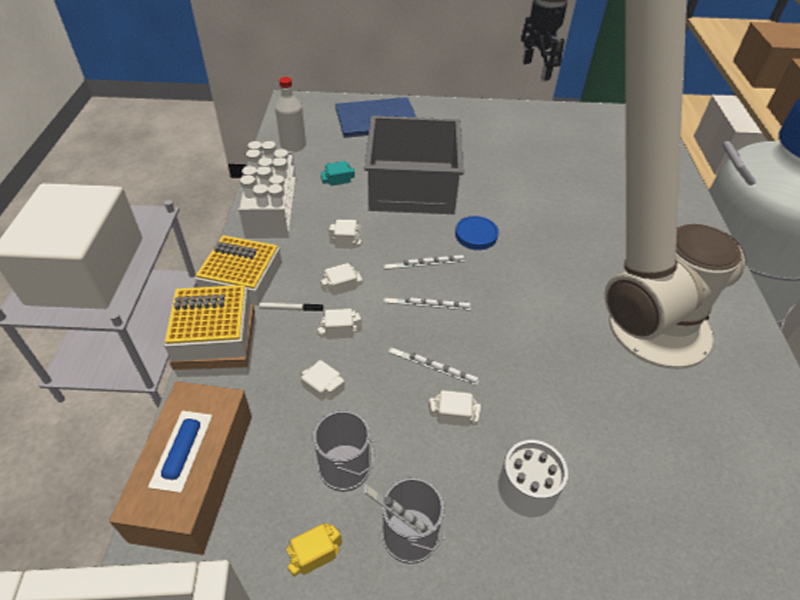

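Top view (800x600): white lumps are at (330,235), (388,243), (443,240), (505,238) and (305,340). Canes are at (352,324), (423,320) and (477,318). The started canister is at (204,300) and the empty one at (255,252). The bin is at (612,297). The turquoise piece at (607,222) and the yellow one at (197,243) are look-alikes, so I leave them. Next I measure with enlarged crops.

```bash
cat > h.py <<'E'
import numpy as np,cv2
from bench import monitor,get_image,camera_info
from scipy.spatial.transform import Rotation as Rot
def px2w(name,uv,z,c=None):
    c=c or camera_info(name); K=np.array(c["intrinsics"]);R=np.array(c["R"]);t=np.array(c["t"])
    uv=np.atleast_2d(np.asarray(uv,float)); o=-R.T@t
    d=(R.T@np.linalg.inv(K)@np.c_[uv,np.ones(len(uv))].T).T
    return o+d*((z-o[2])/d[:,2])[:,None]
def w2px(name,X,c=None):
    c=c or camera_info(name); p=(np.array(c["R"])@np.atleast_2d(X).T).T+np.array(c["t"]); q=(np.array(c["intrinsics"])@p.T).T
    return q[:,:2]/q[:,2:]
def crop(im,x0,y0,x1,y1,f,name):
    cv2.imwrite("pics/"+name,cv2.resize(im[y0:y1,x0:x1,::-1],None,fx=f,fy=f,interpolation=cv2.INTER_CUBIC))
E
python3 - <<'E'
from h import *
im=np.load("pics/top0.npy").astype(int); s=np.load("pics/side0.npy")
m=((im.min(2)>125)).astype(np.uint8); m=cv2.morphologyEx(m,cv2.MORPH_CLOSE,np.ones((3,3)))
m[:145]=0; m[262:]=0; m[:,:190]=0; m[:,385:]=0
cs,_=cv2.findContours(m,cv2.RETR_EXTERNAL,cv2.CHAIN_APPROX_NONE)
for c in cs:
    if cv2.contourArea(c)<15: continue
    w=px2w("top",c[:,0,:],20)[:,:2].astype(np.float32); r=cv2.minAreaRect(w)
    print(cv2.contourArea(c),c[:,0].mean(0).round(),np.round(r[0]),np.round(r[1]),round(r[2],1))
crop(np.load("pics/top0.npy"),195,145,385,262,4,"topcrop.png")
crop(s,200,270,400,410,4,"sidecrop.png")
for n,p,z in [("bin",(612*.7,297*.7),0),("A/B far ",(255*.7,252*.7),60),("start",(204*.7,300*.7),60),("lid",(521*.7,371*.7),24),("pot",(238*.7,389*.7),75)]:
    print(n,px2w("top",p,z).round())
E
```

```text
15.0 [236. 248.] [387. 149.] [10. 23.] 65.1
324.0 [213. 238.] [422. 225.] [46. 87.] 86.2
15.0 [295. 226.] [462. -38.] [19. 10.] 0.6
36.0 [255. 207.] [522.  93.] [13. 41.] 65.2
38.0 [297. 202.] [538. -42.] [36. 13.] 0.5
34.0 [329. 202.] [ 543. -144.] [13. 36.] 89.9
217.5 [271. 169.] [647.  44.] [72. 43.] 5.5
274.5 [310. 167.] [657. -86.] [85. 47.] 26.2
209.0 [354. 165.] [ 670. -226.] [60. 49.] 4.0
282.5 [231. 163.] [668. 176.] [52. 75.] 54.1
bin [[ 531. -468.    0.]]
A/B far  [[609. 335.  60.]]
start [[499. 440.  60.]]
lid [[ 358. -255.   24.]]
pot [[306. 351.  75.]]
```

View pics/topcrop.png

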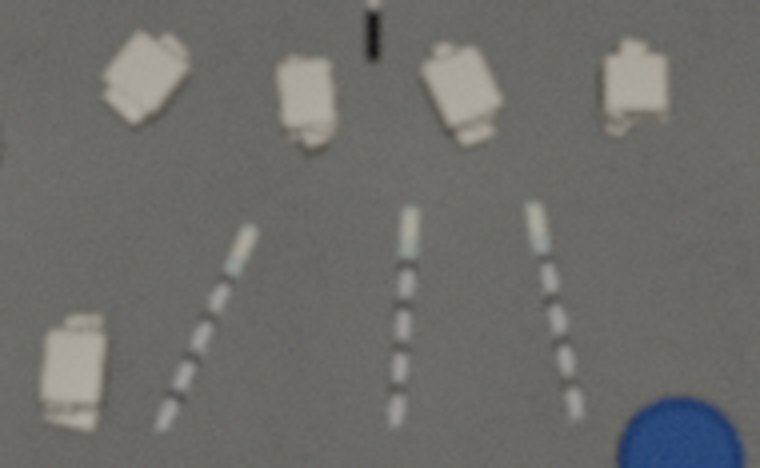

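View pics/sidecrop.png

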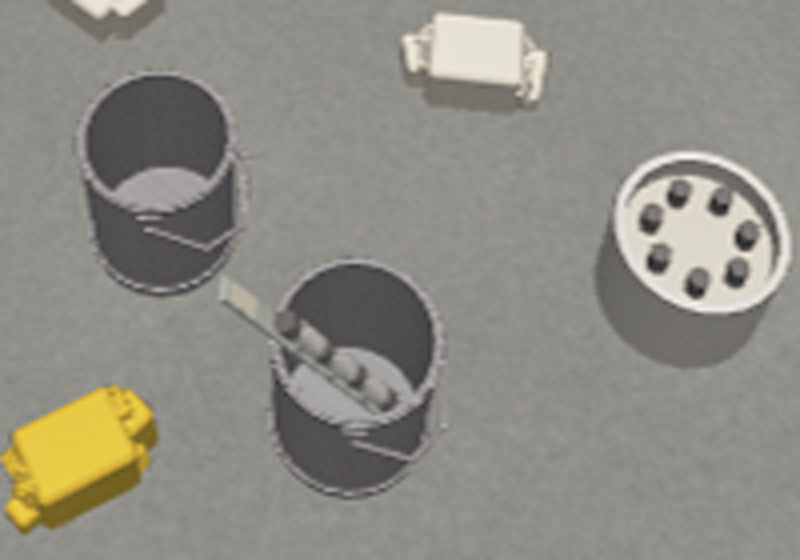

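Top crop: lump centres are about (146,76), (306,94), (462,88), (635,82) and (75,368). Cane foot→tab ends are (160,432)→(252,226), (396,427)→(411,208) and (577,420)→(535,203). Side crop: the started canister's rim centre is at (357,333) and its cane tab at (228,285). The empty canister's rim centre is at (156,141).

```bash
cat >> h.py <<'E'
def tri(a,b):  # top px, side px
    A=[];B=[]
    for n,(u,v) in(("top",a),("side",b)):
        c=camera_info(n);P=np.array(c["intrinsics"])@np.c_[c["R"],c["t"]]
        for r in(u*P[2]-P[0],v*P[2]-P[1]): A.append(r[:3]/np.linalg.norm(r[:3]));B.append(-r[3]/np.linalg.norm(r[:3]))
    return np.linalg.lstsq(np.array(A),np.array(B),rcond=None)[0]
E
python3 - <<'E'
from h import *
tc=lambda p:np.array(p)/4+[195,145]; sc=lambda p:np.array(p)/4+[200,270]
for n,p,z in zip("12345",[(146,76),(306,94),(462,88),(635,82),(75,368)],[42,42,42,42,42]): print("lump",n,px2w("top",tc(p),z).round())
for f,t in(((160,432),(252,226)),((396,427),(411,208)),((577,420),(535,203))):
    F=px2w("top",tc(f),9)[0];T=px2w("top",tc(t),3)[0]; d=T-F; print("cane",F.round(),T.round(),np.hypot(*d[:2]).round(),np.arctan2(d[1],d[0]).round(3))
print("start can side rim",px2w("side",sc((357,333)),110).round(),"empty",px2w("side",sc((156,141)),110).round())
print("tab side", [px2w("side",sc((228,285)),z).round() for z in(120,140,160)], "top",[px2w("top",(196*.7,268*.7),z).round() for z in(120,140,160)])
print("foot side",px2w("side",sc((388,405)),8).round())
print("bin rim",px2w("top",(611*.7,297*.7),130).round())
crop(np.load("pics/top0.npy"),115,150,215,225,8,"topcan.png")
E
```

```text
lump 1 [[657. 170.  42.]]
lump 2 [[644.  42.  42.]]
lump 3 [[651. -84.  42.]]
lump 4 [[ 658. -222.   42.]]
lump 5 [[420. 218.  42.]]
cane [374. 153.   9.] [543.  84.   3.] 182.0 -0.386
cane [381. -34.   9.] [560. -45.   3.] 179.0 -0.059
cane [ 389. -177.    9.] [ 566. -145.    3.] 180.0 0.18
start can side rim [[496. 440. 110.]] empty [[607. 339. 110.]]
tab side [array([[562., 423., 120.]]), array([[561., 432., 140.]]), array([[560., 441., 160.]])] top [array([[556., 446., 120.]]), array([[552., 440., 140.]]), array([[547., 434., 160.]])]
foot side [[475. 437.   8.]]
bin rim [[ 504. -430.  130.]]
```

View pics/topcan.png

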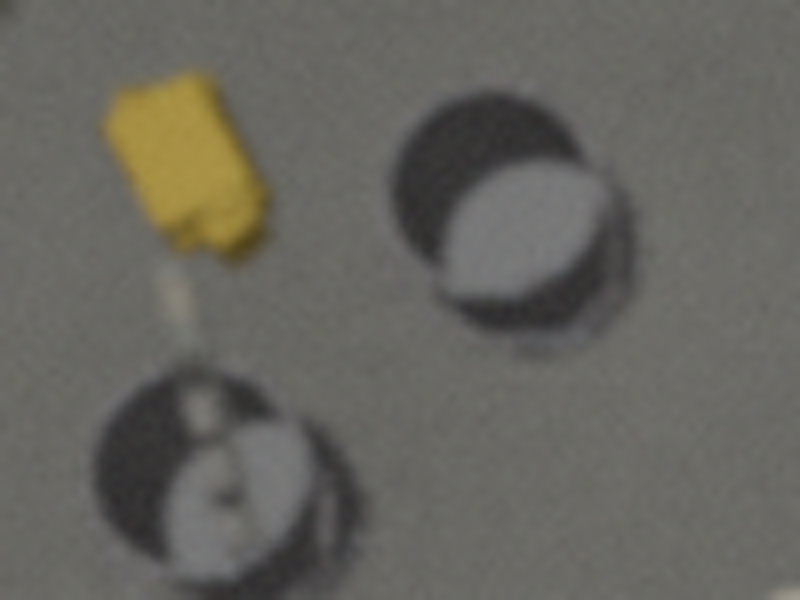

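Request:
{"method": "send_rows", "body": {"series": [[[0, 0, 0], [0, 0, 0.125], 85], [[0, 0, 0], [0, 0, 0.125], 85], [[0, 0, 0], [0, 0, 0.125], 85], [[-36, 30, 0], [0, 0, 0], 85], [[-36, 30, 0], [0, 0, 0], 85], [[-36, 30, 0], [0, 0, 0], 85], [[-36, 30, 0], [0, 0, 0], 85], [[-36, 30, 0], [0, 0, 0], 85]]}}

```text
clock: 0.9
position: [409.8, -430.1, 230.9]
ee_rot: [0.0, 1.0, 0.0, -0.0]
contact_force: [1.4, -1.5, -0.0]
gripper_width: 85.0
grasp_force: 0.0
```

Request:
{"method": "send_rows", "body": {"series": [[[-36, 30, 0], [0, 0, 0], 85], [[-36, 30, 0], [0, 0, 0], 85], [[-36, 30, 0], [0, 0, 0], 85], [[-36, 30, 0], [0, 0, 0], 85], [[-36, 30, 0], [0, 0, 0], 85], [[-36, 30, 0], [0, 0, 0], 85], [[-33, 29, 0], [0, 0, 0], 85], [[0, 0, 0], [0, 0, 0], 85]]}}

```text
clock: 1.7
position: [661.0, -218.6, 229.1]
ee_rot: [-0.003, 1.0, 0.0, -0.001]
contact_force: [-0.9, -0.3, 0.1]
gripper_width: 85.3
grasp_force: 0.0
```

Request:
{"method": "send_rows", "body": {"series": [[[3, -3, 45], [0, 0, 0], 85], [[0, 0, 45], [0, 0, 0], 85], [[0, 0, 45], [0, 0, 0], 85], [[0, 0, 45], [0, 0, 0], 85], [[0, 0, 25], [0, 0, 0], 85], [[0, 0, 15], [0, 0, 0], 85], [[0, 0, 0], [0, 0, 0], 40], [[0, 0, 0], [0, 0, 0], 40]]}}

```text
clock: 2.5
position: [655.8, -226.1, 12.5]
ee_rot: [-0.0, 1.0, -0.0, 0.001]
contact_force: [0.2, 0.4, 1.1]
gripper_width: 58.6
grasp_force: 0.1
```

Request:
{"method": "send_rows", "body": {"series": [[[0, 0, 0], [0, 0, 0], 30], [[0, 0, 0], [0, 0, 0], 30], [[0, 0, 0], [0, 0, 0], 30], [[0, 0, 0], [0, 0, 0], 30], [[0, 0, 0], [0, 0, 0], 30]]}}

```text
clock: 3.0
position: [656.2, -225.8, 13.5]
ee_rot: [-0.0, 1.0, -0.0, 0.002]
contact_force: [-0.9, 0.5, 6.1]
gripper_width: 51.3
grasp_force: 64.4
```

Request:
{"method": "send_rows", "body": {"series": [[[0, 0, -45], [0, 0, 0], 30], [[0, 0, -45], [0, 0, 0], 30], [[0, 0, -45], [0, 0, 0], 30], [[0, 0, -45], [0, 0, 0], 30], [[17, -41, 0], [0, 0, 0], 30], [[18, -42, 0], [0, 0, 0], 30], [[18, -42, 0], [0, 0, 0], 30], [[18, -42, 0], [0, 0, 0], 30]]}}

```text
clock: 3.8
position: [582.8, -393.7, 191.5]
ee_rot: [-0.0, 1.0, 0.0, 0.0]
contact_force: [1.3, 0.6, 0.5]
gripper_width: 51.2
grasp_force: 63.7
```

Request:
{"method": "send_rows", "body": {"series": [[[18, -42, 0], [0, 0, 0], 30], [[17, -40, 0], [0, 0, 0], 30], [[0, 0, 30], [0, 0, 0], 30], [[0, 0, 15], [0, 0, 0], 30], [[0, 0, 0], [0, 0, 0], 30], [[0, 0, 0], [0, 0, 0], 75], [[0, 0, 0], [0, 0, 0], 75], [[0, 0, 0], [0, 0, 0], 75]]}}

```text
clock: 4.6
position: [550.0, -474.3, 148.1]
ee_rot: [-0.001, 1.0, -0.001, 0.001]
contact_force: [-0.2, 0.4, -0.1]
gripper_width: 74.8
grasp_force: 0.0
```

Request:
{"method": "send_rows", "body": {"series": [[[0, 0, 0], [0, 0, 0], 75], [[0, 0, -20], [0, 0, 0], 80], [[0, 0, -30], [0, 0, 0], 85]]}}

```text
clock: 4.9
position: [548.0, -473.7, 194.8]
ee_rot: [-0.0, 1.0, 0.001, -0.002]
contact_force: [-0.4, -0.3, 0.0]
gripper_width: 85.0
grasp_force: 0.0
```

Request:
{"method": "send_rows", "body": {"series": [[[-12, 43, 0], [0, 0, 0], 85], [[-12, 43, 0], [0, 0, 0], 85], [[-12, 43, 0], [0, 0, 0], 85], [[-12, 43, 0], [0, 0, 0], 85], [[-12, 43, 0], [0, 0, 0], 85], [[-12, 43, 0], [0, 0, 0], 85], [[-11, 43, 0], [0, 0, 0], 85], [[-11, 43, 0], [0, 0, 0], 85]]}}

```text
clock: 5.7
position: [643.3, -128.6, 197.2]
ee_rot: [-0.0, 1.0, -0.0, 0.001]
contact_force: [0.4, 0.6, -1.1]
gripper_width: 85.0
grasp_force: 0.0
```

Request:
{"method": "send_rows", "body": {"series": [[[-10, 43, 10], [0, 0, -0.115], 85], [[0, 0, 30], [0, 0, -0.115], 85], [[0, 0, 30], [0, 0, -0.115], 85], [[0, 0, 0], [0, 0, -0.115], 85], [[0, 0, 0], [0, 0, 0], 85], [[0, 0, 0], [0, 0, 0], 85]]}}

```text
clock: 6.3
position: [653.6, -87.6, 127.3]
ee_rot: [-0.227, 0.974, -0.0, 0.001]
contact_force: [0.7, -0.3, 0.2]
gripper_width: 84.8
grasp_force: 0.0
```

```bash
cat >> h.py <<'E'
def wrist(X): # project world pts into wrist fisheye
    c=camera_info("wrist");p=np.array(c["R"])@np.array(X,float)+np.array(c["t"]);K=np.array(c["intrinsics"])
    a=np.arctan2(np.hypot(p[0],p[1]),p[2]);h=np.hypot(p[0],p[1]); return K[:2,2]+K[0,0]*a*p[:2]/h
def lumps(z=30):
    im=get_image("top").astype(int);m=(im.min(2)>125).astype(np.uint8);m=cv2.morphologyEx(m,cv2.MORPH_CLOSE,np.ones((3,3)))
    m[:145]=0;m[262:]=0;m[:,:190]=0;m[:,385:]=0
    for c in cv2.findContours(m,cv2.RETR_EXTERNAL,cv2.CHAIN_APPROX_NONE)[0]:
        if cv2.contourArea(c)<30: continue
        w=px2w("top",c[:,0,:],z)[:,:2].astype(np.float32);r=cv2.minAreaRect(w);print(cv2.contourArea(c),np.round(r[0]),np.round(r[1]),round(r[2],1))
def st():
    s=monitor.read_state();print(round(s["clock"],2),s["position"].round(1),"axes",Rot.from_quat(s["ee_rot"]).as_matrix().round(3).tolist(),"j",s["joints"].round(3),"w",round(s["gripper_width"],1),"g",round(float(s["grasp_force"]),1),"F",s["contact_force"].round(1))
E
python3 - <<'E'
from h import *
lumps(); st()
im=get_image("wrist"); cv2.imwrite("pics/w1.png",im[:,:,::-1]); print(wrist([651,-84,22]))
E
```

```text
138.0 [355. 233.] [ 19. 116.] 0.8
536.0 [367.  60.] [ 38. 200.] 0.8
247.0 [431. 223.] [64. 47.] 0.8
39.0 [536. -42.] [36. 13.] 0.5
34.0 [ 541. -144.] [13. 36.] 89.9
221.5 [646. -89.] [67. 47.] 23.4
281.0 [664. 175.] [52. 76.] 52.9
6.35 [653.7 -87.7 127.6] axes [[-0.897, -0.442, 0.002], [-0.442, 0.897, 0.0], [-0.002, -0.001, -1.0]] j [ 0.112  0.523 -0.039  0.    -1.006 -1.225] w 84.7 g 0.0 F [-0.3 -0.2  0.5]
[290.93487944 208.72723942]
```

View pics/w1.png

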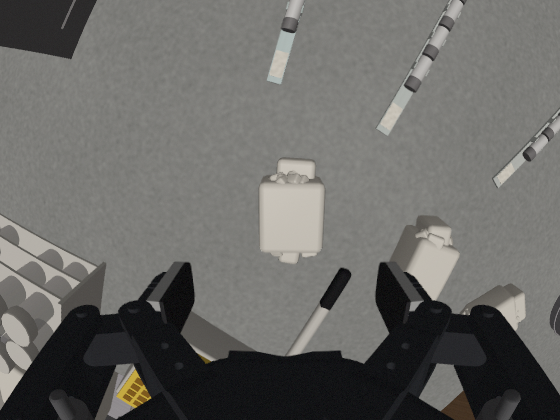

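Wrist view: lump 3 is at (291,210), square to the fingers. The marker tip at (340,285) is clear of both fingers.

Request:
{"method": "send_rows", "body": {"series": [[[0, 0, 40], [0, 0, 0], 85], [[0, 0, 40], [0, 0, 0], 85], [[0, 0, 23], [0, 0, 0], 85], [[0, 0, 12], [0, 0, 0], 85], [[0, 0, 0], [0, 0, 0], 30], [[0, 0, 0], [0, 0, 0], 30], [[0, 0, 0], [0, 0, 0], 30], [[0, 0, 0], [0, 0, 0], 30]]}}

```text
clock: 7.2
position: [654.6, -87.5, 13.7]
ee_rot: [-0.228, 0.974, -0.0, 0.002]
contact_force: [0.4, -0.1, 4.0]
gripper_width: 49.2
grasp_force: 64.8
```

Request:
{"method": "send_rows", "body": {"series": [[[0, 0, 0], [0, 0, 0], 30], [[0, 0, 0], [0, 0, 0], 30], [[0, 0, 0], [0, 0, 0], 30], [[0, 0, -45], [0, 0, 0], 30], [[0, 0, -45], [0, 0, 0.115], 30], [[0, 0, -45], [0, 0, 0.115], 30], [[0, 0, -45], [0, 0, 0.115], 30], [[0, 0, 0], [0, 0, 0.115], 30]]}}

```text
clock: 8.0
position: [656.7, -88.0, 200.5]
ee_rot: [0.002, 1.0, -0.0, 0.008]
contact_force: [0.2, 0.0, 0.6]
gripper_width: 48.7
grasp_force: 64.4
```

Request:
{"method": "send_rows", "body": {"series": [[[15, -42, 0], [0, 0, 0], 30], [[15, -42, 0], [0, 0, 0], 30], [[15, -42, 0], [0, 0, 0], 30], [[15, -42, 0], [0, 0, 0], 30], [[15, -43, 0], [0, 0, 0], 30], [[16, -43, 0], [0, 0, 0], 30], [[16, -43, 0], [0, 0, 0], 30], [[0, 0, 30], [0, 0, 0], 30]]}}

```text
clock: 8.8
position: [545.8, -390.9, 165.7]
ee_rot: [0.003, 1.0, -0.003, 0.004]
contact_force: [0.6, 0.2, -0.4]
gripper_width: 48.7
grasp_force: 64.4
```

Request:
{"method": "send_rows", "body": {"series": [[[0, 0, 15], [0, 0, 0], 30], [[0, 0, 0], [0, 0, 0], 30], [[0, 0, 0], [0, 0, 0], 75], [[0, 0, 0], [0, 0, 0], 75], [[0, 0, 0], [0, 0, 0], 75], [[0, 0, 0], [0, 0, 0], 75], [[0, 0, -20], [0, 0, 0], 80], [[0, 0, -25], [0, 0, 0], 85]]}}

```text
clock: 9.6
position: [545.3, -384.1, 190.8]
ee_rot: [-0.0, 1.0, 0.001, -0.001]
contact_force: [1.1, 0.4, 0.2]
gripper_width: 85.0
grasp_force: 0.0
```

Run:
```python
from h import *
st(); lumps(40)
```

```text
9.6 [ 545.3 -384.1  190.8] axes [[-1.0, -0.0, -0.003], [-0.0, 1.0, 0.001], [0.003, 0.001, -1.0]] j [-0.372  0.485  0.065 -0.    -1.154 -1.199] w 85.0 g 0.0 F [1.1 0.4 0.2]
105.5 [ 364. -199.] [44. 40.] 72.2
598.0 [379.  16.] [ 62. 149.] 0.8
309.5 [420. 222.] [45. 86.] 85.9
414.0 [ 460. -232.] [ 53. 110.] 71.3
35.5 [518.  92.] [13. 40.] 65.2
39.0 [534. -41.] [36. 13.] 0.6
35.0 [ 539. -143.] [13. 36.] 89.9
42.0 [ 559. -268.] [21. 52.] 81.0
214.0 [641.  42.] [70. 42.] 1.2
280.0 [661. 174.] [51. 76.] 53.8
60.5 [ 684. -304.] [22. 96.] 73.8
```

Request:
{"method": "send_rows", "body": {"series": [[[-11, 47, 0], [0, 0, 0], 85], [[-11, 47, 0], [0, 0, 0], 85], [[-11, 47, 0], [0, 0, 0], 85], [[-11, 47, 0], [0, 0, 0], 85], [[-11, 47, 0], [0, 0, 0], 85], [[-11, 47, 0], [0, 0, 0], 85], [[-11, 48, 0], [0, 0, 0], 85], [[-11, 48, 0], [0, 0, 0], 85]]}}

```text
clock: 10.45
position: [634.3, -4.4, 192.0]
ee_rot: [-0.0, 1.0, 0.0, 0.001]
contact_force: [1.5, -0.3, -0.0]
gripper_width: 84.7
grasp_force: 0.0
```

Request:
{"method": "send_rows", "body": {"series": [[[-11, 48, 0], [0, 0, 0], 85], [[0, 0, 30], [0, 0, -0.06], 85], [[0, 0, 0], [0, 0, 0], 85], [[0, 0, 45], [0, 0, 0], 85], [[0, 0, 45], [0, 0, 0], 85], [[0, 0, 45], [0, 0, 0], 85], [[0, 0, 12], [0, 0, 0], 85], [[0, 0, 0], [0, 0, 0], 30]]}}

```text
clock: 11.25
position: [644.3, 40.1, 13.3]
ee_rot: [-0.029, 1.0, -0.001, -0.002]
contact_force: [-0.6, -0.2, 0.1]
gripper_width: 72.9
grasp_force: 0.0
```

Request:
{"method": "send_rows", "body": {"series": [[[0, 0, 0], [0, 0, 0], 30], [[0, 0, 0], [0, 0, 0], 30], [[0, 0, 0], [0, 0, 0], 30], [[0, 0, 0], [0, 0, 0], 30], [[0, 0, 0], [0, 0, 0], 30], [[0, 0, 0], [0, 0, 0], 30], [[0, 0, 0], [0, 0, 0], 30]]}}

```text
clock: 11.95
position: [647.3, 41.8, 17.9]
ee_rot: [-0.03, 1.0, 0.0, 0.003]
contact_force: [-0.1, 0.1, 6.3]
gripper_width: 43.3
grasp_force: 61.0
```

Request:
{"method": "send_rows", "body": {"series": [[[0, 0, -45], [0, 0, 0], 30], [[0, 0, -45], [0, 0, 0.06], 30], [[0, 0, -45], [0, 0, 0], 30], [[0, 0, -45], [0, 0, 0], 30], [[16, -43, 0], [0, 0, 0], 30], [[16, -43, 0], [0, 0, 0], 30], [[16, -43, 0], [0, 0, 0], 30], [[16, -43, 0], [0, 0, 0], 30]]}}

```text
clock: 12.75
position: [580.1, -131.9, 195.7]
ee_rot: [-0.0, 1.0, 0.0, 0.001]
contact_force: [1.1, 0.9, -0.5]
gripper_width: 43.4
grasp_force: 60.3
```

Request:
{"method": "send_rows", "body": {"series": [[[16, -43, 0], [0, 0, 0], 30], [[16, -43, 0], [0, 0, 0], 30], [[16, -43, 0], [0, 0, 0], 30], [[16, -43, 0], [0, 0, 0], 30], [[16, -43, 0], [0, 0, 0], 30], [[16, -43, 0], [0, 0, 0], 30], [[15, -43, 0], [0, 0, 0], 30], [[15, -43, 0], [0, 0, 0], 30]]}}

```text
clock: 13.55
position: [454.0, -476.2, 195.6]
ee_rot: [0.0, 1.0, -0.0, 0.001]
contact_force: [1.1, 1.0, -0.8]
gripper_width: 43.3
grasp_force: 60.3
```

Request:
{"method": "send_rows", "body": {"series": [[[0, 0, 0], [0, 0, 0], 30], [[0, 0, 30], [0, 0, 0], 30], [[0, 0, 18], [0, 0, 0], 30], [[0, 0, 0], [0, 0, 0], 75], [[0, 0, 0], [0, 0, 0], 75], [[0, 0, 0], [0, 0, 0], 75], [[0, 0, 0], [0, 0, 0], 75], [[0, 0, -45], [0, 0, 0], 85]]}}

```text
clock: 14.35
position: [452.1, -471.8, 185.5]
ee_rot: [0.001, 1.0, 0.005, -0.005]
contact_force: [0.8, -0.7, -0.7]
gripper_width: 84.8
grasp_force: 0.0
```

Run:
```python
from h import *
st(); lumps(40)
```

```text
14.35 [ 452.1 -471.8  185.5] axes [[-1.0, 0.001, -0.01], [0.001, 1.0, 0.009], [0.01, 0.009, -1.0]] j [-0.561  0.472  0.03  -0.003 -1.143 -1.01 ] w 84.8 g 0.0 F [ 0.8 -0.7 -0.7]
50.0 [ 376. -304.] [19. 47.] 88.6
352.0 [379. -55.] [ 59. 118.] 0.8
313.5 [420. 222.] [45. 86.] 86.2
31.5 [517.  92.] [12. 39.] 70.0
36.5 [534. -41.] [36. 13.] 0.5
33.0 [ 539. -143.] [36. 13.] 0.8
276.0 [661. 174.] [51. 73.] 54.6
```

Request:
{"method": "send_rows", "body": {"series": [[[-15, 46, 0], [0, 0, 0], 85], [[-15, 46, 0], [0, 0, 0], 85], [[-15, 46, 0], [0, 0, 0], 85], [[-15, 46, 0], [0, 0, 0], 85], [[-15, 46, 0], [0, 0, 0], 85], [[-15, 46, 0], [0, 0, 0], 85], [[-15, 46, 0], [0, 0, 0], 85], [[-15, 46, 0], [0, 0, 0], 85]]}}

```text
clock: 15.2
position: [575.7, -104.6, 192.7]
ee_rot: [-0.0, 1.0, -0.0, 0.001]
contact_force: [1.2, -0.8, 0.6]
gripper_width: 85.2
grasp_force: 0.0
```

Request:
{"method": "send_rows", "body": {"series": [[[-15, 46, 0], [0, 0, 0], 85], [[-15, 46, 0], [0, 0, 0], 85], [[-14, 46, 0], [0, 0, 0], 85], [[-14, 46, 0], [0, 0, 0], 85], [[-14, 46, 0], [0, 0, 0], 85], [[-14, 45, 0], [0, 0, 0], 85], [[0, 0, 0], [0, 0, 0.124], 85], [[0, 0, 20], [0, 0, 0.124], 85]]}}

```text
clock: 16.0
position: [663.3, 171.2, 174.9]
ee_rot: [0.125, 0.992, 0.002, 0.004]
contact_force: [0.3, -0.3, 1.0]
gripper_width: 84.5
grasp_force: 0.0
```

Request:
{"method": "send_rows", "body": {"series": [[[0, 0, 20], [0, 0, 0.124], 85], [[0, 0, 20], [0, 0, 0.124], 85], [[0, 0, 0], [0, 0, 0.124], 85], [[0, 0, 0], [0, 0, 0], 85]]}}

```text
clock: 16.4
position: [661.1, 168.5, 131.5]
ee_rot: [0.305, 0.952, 0.0, 0.0]
contact_force: [0.2, -0.9, 0.7]
gripper_width: 84.6
grasp_force: 0.0
```

Run:
```python
from h import *
st()
```

```text
16.4 [661.1 168.5 131.5] axes [[-0.814, 0.581, 0.0], [0.581, 0.814, -0.0], [-0.0, 0.0, -1.0]] j [ 0.486  0.556  0.031  0.    -1.046 -2.677] w 84.6 g 0.0 F [ 0.2 -0.9  0.7]
```

Request:
{"method": "send_rows", "body": {"series": [[[0, 0, 40], [0, 0, 0], 85], [[0, 0, 40], [0, 0, 0], 85], [[0, 0, 26], [0, 0, 0], 85], [[0, 0, 11], [0, 0, 0], 85], [[0, 0, 0], [0, 0, 0], 30], [[0, 0, 0], [0, 0, 0], 30], [[0, 0, 0], [0, 0, 0], 30], [[0, 0, 0], [0, 0, 0], 30]]}}

```text
clock: 17.2
position: [662.7, 169.2, 17.2]
ee_rot: [0.305, 0.952, 0.002, 0.002]
contact_force: [-0.1, 0.6, 4.6]
gripper_width: 52.2
grasp_force: 65.2
```

Request:
{"method": "send_rows", "body": {"series": [[[0, 0, 0], [0, 0, 0], 30], [[0, 0, 0], [0, 0, 0], 30], [[0, 0, 0], [0, 0, 0], 30], [[0, 0, -45], [0, 0, 0], 30], [[0, 0, -45], [0, 0, -0.124], 30], [[0, 0, -45], [0, 0, -0.124], 30], [[0, 0, -45], [0, 0, -0.124], 30], [[0, 0, 0], [0, 0, -0.124], 30]]}}

```text
clock: 18.0
position: [664.7, 169.3, 204.1]
ee_rot: [0.059, 0.998, 0.003, 0.008]
contact_force: [1.2, 0.2, -0.5]
gripper_width: 52.4
grasp_force: 64.8
```

Request:
{"method": "send_rows", "body": {"series": [[[0, 0, 0], [0, 0, -0.124], 30], [[0, 0, 0], [0, 0, 0], 30]]}}

```text
clock: 18.2
position: [660.7, 168.3, 195.1]
ee_rot: [0.0, 1.0, 0.0, 0.0]
contact_force: [0.7, -0.1, 0.0]
gripper_width: 52.6
grasp_force: 64.8
```

Request:
{"method": "send_rows", "body": {"series": [[[16, -43, 0], [0, 0, 0], 30], [[16, -43, 0], [0, 0, 0], 30], [[16, -43, 0], [0, 0, 0], 30], [[16, -43, 0], [0, 0, 0], 30], [[16, -43, 0], [0, 0, 0], 30], [[16, -43, 0], [0, 0, 0], 30], [[16, -43, 0], [0, 0, 0], 30], [[16, -43, 0], [0, 0, 0], 30]]}}

```text
clock: 19.0
position: [531.7, -177.2, 194.3]
ee_rot: [0.001, 1.0, -0.0, -0.0]
contact_force: [1.3, -0.4, 1.1]
gripper_width: 52.8
grasp_force: 64.8
```

Request:
{"method": "send_rows", "body": {"series": [[[15, -42, 0], [0, 0, 0], 30], [[15, -42, 0], [0, 0, 0], 30], [[15, -42, 0], [0, 0, 0], 30], [[15, -42, 0], [0, 0, 0], 30], [[15, -41, 0], [0, 0, 0], 30], [[0, 0, 20], [0, 0, 0], 30], [[0, 0, 18], [0, 0, 0], 30], [[0, 0, 0], [0, 0, 0], 75]]}}

```text
clock: 19.8
position: [455.7, -384.1, 153.4]
ee_rot: [0.002, 1.0, 0.002, -0.003]
contact_force: [-0.3, 0.6, 0.1]
gripper_width: 65.3
grasp_force: 0.0
```

Request:
{"method": "send_rows", "body": {"series": [[[0, 0, 0], [0, 0, 0], 75], [[0, 0, 0], [0, 0, 0], 75], [[0, 0, 0], [0, 0, 0], 75], [[0, 0, -40], [0, 0, 0], 85], [[0, 0, 0], [0, 0, 0], 85]]}}

```text
clock: 20.3
position: [460.8, -386.5, 202.6]
ee_rot: [-0.001, 1.0, -0.004, 0.005]
contact_force: [1.0, -0.2, 1.3]
gripper_width: 85.0
grasp_force: 0.0
```

Run:
```python
from h import *
st(); lumps(40)
```

```text
20.3 [ 460.8 -386.5  202.6] axes [[-1.0, -0.001, 0.009], [-0.001, 1.0, -0.007], [-0.009, -0.007, -1.0]] j [-0.428  0.36  -0.106  0.003 -1.093 -1.143] w 85.0 g 0.0 F [ 1.  -0.2  1.3]
307.5 [420. 222.] [45. 86.] 86.2
30.5 [517.  92.] [12. 39.] 69.9
37.5 [534. -41.] [36. 13.] 0.6
34.0 [ 539. -143.] [13. 36.] 89.9
178.5 [ 687. -298.] [49. 56.] 63.6
```

Run:
```python
from h import *
im=get_image("top"); crop(im,190,130,500,280,2.5,"t2.png")
im=get_image("side"); crop(im,190,50,390,190,4,"s2.png")
```

```text
(no output)
```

View pics/t2.png

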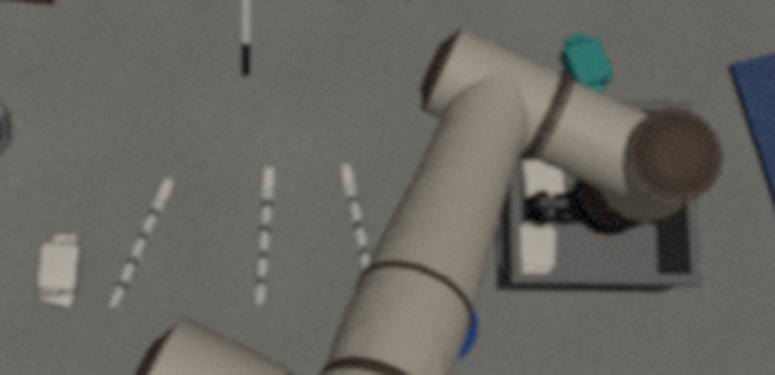

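View pics/s2.png

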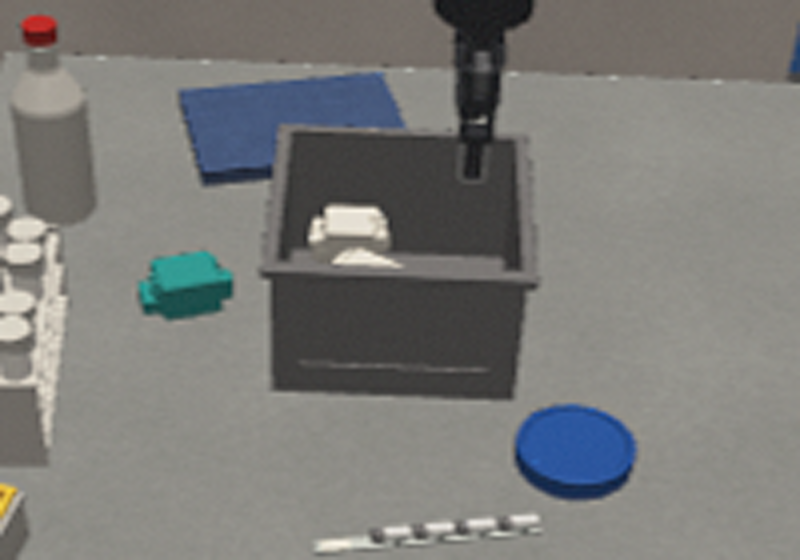

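Top view: the suspect patch is the arm's own offset link, not a stray lump. Every table spot is clear except lump 5 at (58,268), and there are foam lumps in the bin. Now lump 5.

Request:
{"method": "send_rows", "body": {"series": [[[3, 46, 0], [0, 0, 0], 85], [[3, 46, 0], [0, 0, 0], 85], [[3, 46, 0], [0, 0, 0], 85], [[3, 46, 0], [0, 0, 0], 85], [[3, 47, 0], [0, 0, 0], 85], [[3, 47, 0], [0, 0, 0], 85], [[3, 47, 0], [0, 0, 0], 85], [[3, 47, 0], [0, 0, 0], 85]]}}

```text
clock: 21.25
position: [432.9, -10.9, 195.9]
ee_rot: [0.0, 1.0, -0.0, -0.0]
contact_force: [0.4, 0.0, -0.6]
gripper_width: 84.8
grasp_force: 0.0
```

Request:
{"method": "send_rows", "body": {"series": [[[3, 47, 0], [0, 0, 0], 85], [[3, 47, 0], [0, 0, 0], 85], [[3, 47, 0], [0, 0, 0], 85], [[3, 47, 0], [0, 0, 0], 85], [[3, 46, 0], [0, 0, 0], 85], [[0, 0, 30], [0, 0, 0.08], 85], [[0, 0, 30], [0, 0, 0], 85], [[0, 0, 0], [0, 0, 0], 85]]}}

```text
clock: 22.05
position: [416.0, 219.4, 132.3]
ee_rot: [0.04, 0.999, -0.004, -0.004]
contact_force: [-0.1, -1.5, 0.1]
gripper_width: 85.4
grasp_force: 0.0
```

Run:
```python
from h import *
st(); im=get_image("wrist"); cv2.imwrite("pics/w2.png",im[:,:,::-1]); print(wrist([421,220,20]))
```

```text
22.05 [416.  219.4 132.3] axes [[-0.997, 0.08, -0.008], [0.08, 0.997, -0.007], [0.007, -0.008, -1.0]] j [ 8.310e-01  2.330e-01 -4.930e-01 -2.000e-03 -8.550e-01 -2.481e+00] w 85.4 g 0.0 F [-0.1 -1.5  0.1]
[285.81967479 210.86810884]
```

Request:
{"method": "send_rows", "body": {"series": [[[-4, 0, 45], [0, 0, 0], 85], [[0, 0, 40], [0, 0, 0], 85], [[0, 0, 22], [0, 0, 0], 85], [[0, 0, 10], [0, 0, 0], 85], [[0, 0, 0], [0, 0, 0], 30], [[0, 0, 0], [0, 0, 0], 30], [[0, 0, 0], [0, 0, 0], 30], [[0, 0, 0], [0, 0, 0], 30]]}}

```text
clock: 22.9
position: [424.3, 222.2, 21.4]
ee_rot: [0.04, 0.999, 0.002, 0.002]
contact_force: [-0.5, 0.1, 5.9]
gripper_width: 46.6
grasp_force: 63.3
```

Request:
{"method": "send_rows", "body": {"series": [[[0, 0, 0], [0, 0, 0], 30], [[0, 0, 0], [0, 0, 0], 30], [[0, 0, 0], [0, 0, 0], 30], [[0, 0, -45], [0, 0, 0], 30], [[0, 0, -45], [0, 0, -0.08], 30], [[0, 0, -45], [0, 0, 0], 30], [[0, 0, -45], [0, 0, 0], 30], [[0, 0, 0], [0, 0, 0], 30]]}}

```text
clock: 23.7
position: [426.1, 223.6, 207.0]
ee_rot: [-0.001, 1.0, 0.005, 0.006]
contact_force: [0.4, 0.8, -1.0]
gripper_width: 46.3
grasp_force: 62.5
```

Request:
{"method": "send_rows", "body": {"series": [[[-5, -46, 0], [0, 0, 0], 30], [[-5, -46, 0], [0, 0, 0], 30], [[-5, -46, 0], [0, 0, 0], 30], [[-5, -46, 0], [0, 0, 0], 30], [[-6, -47, 0], [0, 0, 0], 30], [[-6, -47, 0], [0, 0, 0], 30], [[-6, -47, 0], [0, 0, 0], 30], [[-6, -47, 0], [0, 0, 0], 30]]}}

```text
clock: 24.5
position: [466.6, -152.9, 199.8]
ee_rot: [0.0, 1.0, 0.0, 0.001]
contact_force: [1.2, 0.7, -0.9]
gripper_width: 46.8
grasp_force: 62.5
```

Request:
{"method": "send_rows", "body": {"series": [[[-6, -47, 0], [0, 0, 0], 30], [[-6, -47, 0], [0, 0, 0], 30], [[-6, -47, 0], [0, 0, 0], 30], [[-6, -47, 0], [0, 0, 0], 30], [[-5, -46, 0], [0, 0, 0], 30], [[-5, -46, 0], [0, 0, 0], 30], [[0, 0, 20], [0, 0, 0], 30], [[0, 0, 18], [0, 0, 0], 30]]}}

```text
clock: 25.3
position: [500.3, -432.5, 160.5]
ee_rot: [0.002, 1.0, 0.0, 0.0]
contact_force: [-0.7, 0.5, -0.9]
gripper_width: 47.0
grasp_force: 62.5
```

Request:
{"method": "send_rows", "body": {"series": [[[0, 0, 0], [0, 0, 0], 30], [[0, 0, 0], [0, 0, 0], 75], [[0, 0, 0], [0, 0, 0], 75], [[0, 0, 0], [0, 0, 0], 75], [[0, 0, 0], [0, 0, 0], 75], [[0, 0, -45], [0, 0, 0], 60], [[0, 0, 0], [0, 0, 0], 40], [[0, 0, 0], [0, 0, 0], 40]]}}

```text
clock: 26.1
position: [501.6, -431.2, 208.5]
ee_rot: [-0.0, 1.0, -0.001, 0.002]
contact_force: [0.2, 0.3, -0.7]
gripper_width: 39.7
grasp_force: 0.0
```

Run:
```python
from h import *
st(); im=get_image("wrist"); cv2.imwrite("pics/w3.png",im[:,:,::-1]);
# cane 3 grasp point
F=np.array([389.,-177]);a=.18; print(F+125*np.array([np.cos(a),np.sin(a)]))
```

```text
26.1 [ 501.6 -431.2  208.5] axes [[-1.0, -0.0, 0.004], [-0.0, 1.0, -0.002], [-0.004, -0.002, -1.0]] j [-0.466  0.46   0.069 -0.    -1.176 -1.105] w 39.7 g 0.0 F [ 0.2  0.3 -0.7]
[ 511.9804616  -154.62130332]
```

View pics/w3.png

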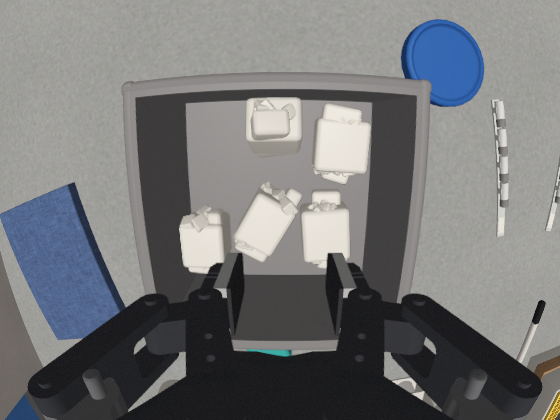

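Wrist view: all five lumps lie in the bin, at (270,125), (342,145), (202,240), (268,225) and (326,230). Before the canes, I tilt the empty gripper in free space to learn how the wrist rolls.

Request:
{"method": "send_rows", "body": {"series": [[[-2, 46, -16], [0, 0, 0], 40], [[-2, 46, -16], [0, 0, 0], 40], [[-2, 46, -16], [0, 0, 0], 40], [[-2, 46, -16], [0, 0, 0], 40], [[-2, 46, -16], [0, 0, 0], 40], [[-2, 46, -16], [0, 0, 0], 40], [[0, 0, 0], [-0.14, 0, 0], 40], [[0, 0, 0], [-0.14, 0, 0], 40]]}}

```text
clock: 26.95
position: [513.9, -149.3, 303.2]
ee_rot: [-0.006, 0.99, 0.142, 0.0]
contact_force: [0.3, -0.6, -1.1]
gripper_width: 40.0
grasp_force: 0.0
```

Request:
{"method": "send_rows", "body": {"series": [[[0, 0, 0], [-0.14, 0, 0], 40], [[0, 0, 0], [-0.14, 0, 0], 40], [[0, 0, 0], [-0.14, 0, 0], 40], [[0, 0, 0], [-0.14, 0, 0], 40], [[0, 0, 0], [0, 0, 0], 40], [[0, 0, 0], [0, 0, 0], 40]]}}

```text
clock: 27.55
position: [512.7, -155.7, 300.8]
ee_rot: [0.001, 0.913, 0.408, -0.001]
contact_force: [-0.4, 0.1, 0.1]
gripper_width: 40.0
grasp_force: 0.0
```

Run:
```python
from h import *
st()
```

```text
27.55 [ 512.7 -155.7  300.8] axes [[-1.0, 0.003, -0.001], [0.002, 0.668, 0.744], [0.003, 0.744, -0.668]] j [-0.45   0.416  0.249 -0.755 -1.782 -1.142] w 40.0 g 0.0 F [-0.4  0.1  0.1]
```

```bash
cat > kin.py <<'E'
from h import *
from scipy.optimize import least_squares
def fk(q,P,full=False):
    h,a,d,s,o,L=P; j1,j2,j3,j4,j5,j6=q; g=j2-j3
    f=np.array([np.cos(g),0,-np.sin(g)]); t=g-j5
    Z=np.array([np.cos(t),0,-np.sin(t)]); X=np.array([0,-1.,0]); M=np.c_[X,np.cross(Z,X),Z]@Rot.from_rotvec([0,0,-j6]).as_matrix()
    r=Rot.from_rotvec(f*j4*S4).as_matrix(); R1=Rot.from_rotvec([0,0,j1]).as_matrix()
    w=np.array([0,s,h])+a*np.array([np.sin(j2),0,np.cos(j2)])+d*f
    c=w+r@np.array([0,-o,0]); p=c+L*(r@Z)
    return (R1@p,R1@r@M,R1@w,R1@c) if full else (R1@p,R1@r@M)
S4=1
D=[([-.9374,.3855,.0068,-.0004,-1.194,-.2586],[228.6,-581.1,230.3]),([.112,.523,-.039,0,-1.006,-1.225],[653.7,-87.7,127.6]),([-.372,.485,.065,0,-1.154,-1.199],[545.3,-384.1,190.8]),([.486,.556,.031,0,-1.046,-2.677],[661.1,168.5,131.5]),([.831,.233,-.493,-.002,-.855,-2.481],[416,219.4,132.3]),([-.428,.36,-.106,.003,-1.093,-1.143],[460.8,-386.5,202.6]),([-.45,.416,.249,-.755,-1.782,-1.142],[512.7,-155.7,300.8])]
def fit():
    return least_squares(lambda P:np.concatenate([fk(q,P)[0]-p for q,p in D]),[250,600,550,0,160,300])
best=None
for sg in(1,-1):
    S4=sg; r=fit()
    if best is None or r.cost<best[0]: best=(r.cost,sg,r.x)
S4=best[1]; P=best[2]
lo=np.array([-3.14,-1.21,-1.07,-3.16,-2.99,-3.1])+.03; hi=np.array([3.14,2.06,1.41,2.05,-.16,3.1])-.03
def ik(p,R,q0):
    def e(q):
        pp,RR=fk(q,P); return np.r_[(pp-p)/100,Rot.from_matrix(RR.T@R).as_rotvec()]
    r=least_squares(e,np.clip(q0,lo,hi),bounds=(lo,hi)); return r.x,np.abs(r.fun).max()
def cane_pose(heading,tilt):
    "tool frame with tool x = cane axis (foot->tab): tilt 0 = cane flat, pi/2 = upright; heading = cane's yaw"
    c=np.array([np.cos(heading),np.sin(heading),0]); u=np.array([0,0,1.])
    X=c*np.cos(tilt)+u*np.sin(tilt); Z=c*np.sin(tilt)-u*np.cos(tilt); return np.c_[X,np.cross(Z,X),Z]
E
python3 - <<'E'
from kin import *
print(best); 
for q,p in D: print((fk(q,P)[0]-p).round(1),end=" ")
print(fk(D[-1][0],P)[1].round(2).tolist())
q0=[.2,.4,0,-.3,-1.2,0]
for hd in (0,.4,.8,1.2,1.6,2,2.4,2.8):
    q=np.array([.3,.4,0,-.1,-1.2,0.]); out=[]
    for tl in np.arange(0,1.41,.2):
        R=cane_pose(hd,tl); X=np.array([497,440,140])-0*R[:,0]+19*R[:,2]; X[2]+=60
        q,e=ik(X,R,q); out.append((round(tl,1),round(e,3)))
    _,_,w,c=fk(q,P,True); print(hd,out[-4:],q.round(2),"w",w.round(),"c",c.round())
E
```

```text
(np.float64(0.1789506059679687), -1, array([ 1.60288723e+02,  5.65009861e+02,  4.21764172e+02, -3.97766115e-01,
        1.59407108e+02,  2.97425757e+02]))
[ 0.  -0.1  0.1] [ 0.1  0.4 -0. ] [-0.1 -0.2 -0.1] [-0.1 -0.1 -0.1] [0.1 0.1 0.1] [-0.2 -0.2 -0. ] [-0.  0. -0.] [[-1.0, 0.0, -0.0], [0.0, 0.67, 0.74], [0.0, 0.74, -0.67]]
0 [(np.float64(0.8), np.float64(0.0)), (np.float64(1.0), np.float64(0.0)), (np.float64(1.2), np.float64(0.042)), (np.float64(1.4), np.float64(0.091))] [ 0.99  0.55 -0.84  2.02 -1.3  -1.39] w [204. 312. 227.] c [224. 468. 253.]
0.4 [(np.float64(0.8), np.float64(0.078)), (np.float64(1.0), np.float64(0.174)), (np.float64(1.2), np.float64(0.298)), (np.float64(1.4), np.float64(0.423))] [ 0.98  0.48 -0.82  2.02 -1.12 -1.21] w [208. 311. 254.] c [228. 464. 292.]
0.8 [(np.float64(0.8), np.float64(0.152)), (np.float64(1.0), np.float64(0.081)), (np.float64(1.2), np.float64(0.182)), (np.float64(1.4), np.float64(0.37))] [ 0.67  0.27 -0.26 -1.48 -0.19  3.07] w [404. 317. 492.] c [350. 256. 355.]
1.2 [(np.float64(0.8), np.float64(0.0)), (np.float64(1.0), np.float64(0.046)), (n
[... 352 characters left out ...]
9. 489.] c [517. 207. 355.]
2 [(np.float64(0.8), np.float64(0.0)), (np.float64(1.0), np.float64(0.0)), (np.float64(1.2), np.float64(0.0)), (np.float64(1.4), np.float64(0.0))] [ 0.35  0.68  0.15 -1.38 -1.55 -2.6 ] w [676. 246. 382.] c [611. 191. 247.]
2.4 [(np.float64(0.8), np.float64(0.0)), (np.float64(1.0), np.float64(0.0)), (np.float64(1.2), np.float64(0.0)), (np.float64(1.4), np.float64(0.0))] [ 0.42  0.81  0.42 -1.24 -1.87 -2.66] w [731. 325. 387.] c [699. 255. 247.]
2.8 [(np.float64(0.8), np.float64(0.0)), (np.float64(1.0), np.float64(0.0)), (np.float64(1.2), np.float64(0.0)), (np.float64(1.4), np.float64(0.0))] [ 0.51  0.94  0.69 -1.16 -2.2  -2.69] w [756. 422. 389.] c [756. 348. 247.]
```

Request:
{"method": "send_rows", "body": {"series": [[[0, 0, 0], [0.14, 0, 0], 40], [[0, 0, 0], [0.14, 0, 0], 40], [[0, 0, 0], [0.14, 0, 0], 40], [[0, 0, 0], [0.14, 0, 0], 40], [[0, 0, 0], [0.14, 0, 0], 40], [[0, 0, 0], [0.14, 0, 0], 40], [[0, 0, 40], [0, 0, -0.09], 40], [[0, 0, 40], [0, 0, -0.09], 40]]}}

```text
clock: 28.35
position: [513.9, -152.2, 224.4]
ee_rot: [-0.095, 0.995, -0.001, 0.004]
contact_force: [0.9, 0.1, -1.6]
gripper_width: 40.2
grasp_force: 0.0
```

Request:
{"method": "send_rows", "body": {"series": [[[0, 0, 40], [0, 0, 0], 40], [[0, 0, 40], [0, 0, 0], 40], [[0, 0, 40], [0, 0, 0], 40], [[0, 0, 0], [0, 0, 0], 40], [[0, 0, 0], [0, 0, 0], 40]]}}

```text
clock: 28.85
position: [514.0, -154.3, 103.9]
ee_rot: [-0.091, 0.996, -0.001, 0.001]
contact_force: [0.1, -0.0, 1.3]
gripper_width: 40.0
grasp_force: 0.0
```

Run:
```python
from kin import *
st(); im=get_image("wrist"); crop(im,150,60,450,330,2.2,"w4.png")
a=.18
for t in (0,122,180): print(t,(wrist([389+t*np.cos(a),-177+t*np.sin(a),9])-[150,60])*2.2)
```

```text
28.85 [ 514.  -154.3  103.9] axes [[-0.983, -0.182, 0.002], [-0.182, 0.983, -0.001], [-0.002, -0.002, -1.0]] j [ 0.012  0.366 -0.382  0.002 -0.821 -1.401] w 40.0 g 0.0 F [ 0.1 -0.   1.3]
0 [300.10641325 -38.51362221]
122 [299.23729055 319.38131231]
180 [298.70668277 469.42254272]
```

View pics/w4.png

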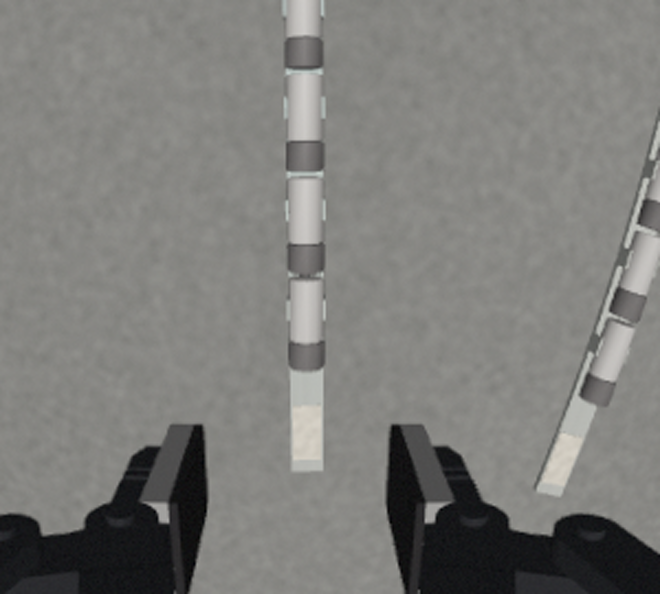

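Wrist crop: the cane is vertical at x≈306 with vial 4 at rows 280–370. That is 3 mm to the right of the prediction, so I shift and grasp.

Request:
{"method": "send_rows", "body": {"series": [[[0, 3, 40], [0, 0, 0], 40], [[0, 0, 40], [0, 0, 0], 40], [[0, 0, 13], [0, 0, 0], 40], [[0, 0, 5], [0, 0, 0], 40], [[0, 0, 1], [0, 0, 0], 30], [[0, 0, 0], [0, 0, 0], 5], [[0, 0, 0], [0, 0, 0], 5], [[0, 0, 0], [0, 0, 0], 5]]}}

```text
clock: 29.7
position: [514.1, -152.1, 5.5]
ee_rot: [-0.09, 0.996, -0.0, 0.002]
contact_force: [-0.3, 1.0, 6.4]
gripper_width: 10.5
grasp_force: 62.0
```

Request:
{"method": "send_rows", "body": {"series": [[[0, 0, 0], [0, 0, 0], 5], [[0, 0, 0], [0, 0, 0], 5], [[0, 0, 0], [0, 0, 0], 5]]}}

```text
clock: 30.0
position: [514.1, -152.0, 5.5]
ee_rot: [-0.09, 0.996, -0.0, 0.002]
contact_force: [-0.6, 1.5, 6.0]
gripper_width: 10.8
grasp_force: 62.0
```

```bash
cat >> kin.py <<'E'
def sim(rows,q=None):
    s=monitor.read_state(); q=s["joints"] if q is None else q; p,R=fk(q,P)
    for n,t,r in rows:
        r=np.array(r,float); mx=np.zeros(6); em=0
        for _ in range(n):
            p=p+R@np.array(t,float); R=R@Rot.from_rotvec(r).as_matrix(); q2,e=ik(p,R,q); mx=np.maximum(mx,abs(q2-q));em=max(em,e); q=q2
        _,_,w,c=fk(q,P,True); print(n,t,r,"->",p.round(),"q",q.round(2),"dq",mx.round(2),"e",em.round(3),"w",w.round(),"c",c.round())
    return q
E
python3 - <<'E'
from kin import *
# lift, yaw, translate, tilt
d=np.array([488,300])-np.array([514,-152]) ; print(d)
sim([(6,(0,0,-45),(0,0,0)),(10,(0,0,0),(0,0,-.139)),(1,(0,0,0),(0,0,0)),(10,(-45.2,2.6,0),(0,0,0)),(10,(0,0,0),(0,-.145,0)),(4,(0,0,40),(0,0,0)),(4,(0,0,0),(0,0,0))])
E
```

```text
[-26 452]
6 (0, 0, -45) [0. 0. 0.] -> [ 513. -152.  276.] q [ 0.02  0.2  -0.14  0.   -1.23 -1.41] dq [0.   0.07 0.07 0.   0.11 0.  ] e 0.0 w [509.   8. 573.] c [ 512. -152.  573.]
10 (0, 0, 0) [ 0.     0.    -0.139] -> [ 513. -152.  276.] q [ 0.02  0.2  -0.14  0.   -1.23 -0.02] dq [0.   0.   0.   0.   0.   0.14] e 0.0 w [509.   8. 573.] c [ 512. -152.  573.]
1 (0, 0, 0) [0. 0. 0.] -> [ 513. -152.  276.] q [ 0.02  0.2  -0.14  0.   -1.23 -0.02] dq [0. 0. 0. 0. 0. 0.] e 0.0 w [509.   8. 573.] c [ 512. -152.  573.]
10 (-45.2, 2.6, 0) [0. 0. 0.] -> [487. 300. 275.] q [ 0.84  0.26 -0.06  0.   -1.25 -0.84] dq [0.09 0.04 0.05 0.   0.01 0.09] e 0.0 w [367. 407. 572.] c [486. 300. 573.]
10 (0, 0, 0) [ 0.    -0.145  0.   ] -> [487. 300. 275.] q [ 0.04  0.41 -0.18 -1.49 -1.47  0.59] dq [0.1  0.07 0.03 0.18 0.11 0.17] e 0.0 w [575.  21. 443.] c [487.   5. 311.]
4 (0, 0, 40) [0. 0. 0.] -> [487. 459. 256.] q [ 0.3   0.47 -0.13 -1.64 -1.25  0.6 ] dq [0.07 0.02 0.02 0.04 0.06 0.  ] e 0.0 w [577. 179. 423.] c [487. 164. 292.]
4 (0, 0, 0) [0. 0. 0.] -> [487. 459. 256.] q [ 0.3   0.47 -0.13 -1.64 -1.25  0.6 ] dq [0. 0. 0. 0. 0. 0.] e 0.0 w [577. 179. 423.] c [487. 164. 292.]
```

Request:
{"method": "send_rows", "body": {"series": [[[0, 0, -25], [0, 0, 0], 5], [[0, 0, -45], [0, 0, 0], 5], [[0, 0, -45], [0, 0, 0], 5], [[0, 0, -45], [0, 0, 0], 5], [[0, 0, -45], [0, 0, 0], 5], [[0, 0, -45], [0, 0, 0], 5], [[0, 0, -20], [0, 0, -0.139], 5], [[0, 0, 0], [0, 0, -0.139], 5]]}}

```text
clock: 30.8
position: [514.0, -152.3, 278.8]
ee_rot: [-0.23, 0.973, -0.002, 0.005]
contact_force: [0.3, -0.1, -1.1]
gripper_width: 10.3
grasp_force: 61.2
```

Request:
{"method": "send_rows", "body": {"series": [[[0, 0, 0], [0, 0, -0.139], 5], [[0, 0, 0], [0, 0, -0.139], 5], [[0, 0, 0], [0, 0, -0.139], 5], [[0, 0, 0], [0, 0, -0.139], 5], [[0, 0, 0], [0, 0, -0.139], 5], [[0, 0, 0], [0, 0, -0.139], 5], [[0, 0, 0], [0, 0, -0.139], 5], [[0, 0, 0], [0, 0, -0.139], 5]]}}

```text
clock: 31.6
position: [512.1, -152.0, 274.1]
ee_rot: [0.709, -0.706, 0.0, -0.001]
contact_force: [0.1, 0.4, -0.7]
gripper_width: 10.8
grasp_force: 61.2
```

Request:
{"method": "send_rows", "body": {"series": [[[-45, 3, 0], [0, 0, 0], 5], [[-45, 3, 0], [0, 0, 0], 5], [[-45, 3, 0], [0, 0, 0], 5], [[-45, 3, 0], [0, 0, 0], 5], [[-45, 3, 0], [0, 0, 0], 5], [[-45, 3, 0], [0, 0, 0], 5], [[-45, 3, 0], [0, 0, 0], 5], [[-45, 3, 0], [0, 0, 0], 5]]}}

```text
clock: 32.4
position: [488.0, 209.7, 274.3]
ee_rot: [-0.707, 0.707, -0.0, 0.001]
contact_force: [0.7, -0.3, -0.4]
gripper_width: 10.3
grasp_force: 61.2
```

Request:
{"method": "send_rows", "body": {"series": [[[-45, 2, 0], [0, 0, 0], 5], [[-45, 0, 0], [0, 0, 0], 5], [[0, 0, 0], [0, 0, 0], 5], [[0, 0, 0], [0, -0.145, 0], 5], [[0, 0, 0], [0, -0.145, 0], 5], [[0, 0, 0], [0, -0.145, 0], 5], [[0, 0, 0], [0, -0.145, 0], 5], [[0, 0, 0], [0, -0.145, 0], 5]]}}

```text
clock: 33.2
position: [486.6, 297.8, 275.6]
ee_rot: [0.661, -0.66, -0.251, -0.255]
contact_force: [-0.1, -0.5, -1.7]
gripper_width: 10.4
grasp_force: 61.2
```

Request:
{"method": "send_rows", "body": {"series": [[[0, 0, 0], [0, -0.145, 0], 5], [[0, 0, 0], [0, -0.145, 0], 5], [[0, 0, 0], [0, -0.145, 0], 5], [[0, 0, 0], [0, -0.145, 0], 5], [[0, 0, 0], [0, 0, 0], 5], [[0, 0, 0], [0, 0, 0], 5]]}}

```text
clock: 33.8
position: [487.3, 297.0, 273.1]
ee_rot: [-0.562, 0.563, 0.428, 0.429]
contact_force: [0.5, 1.1, 0.1]
gripper_width: 10.4
grasp_force: 61.2
```

Run:
```python
from h import *
st(); im=get_image("side"); crop(im,180,190,420,420,2.5,"s3.png")
```

```text
33.8 [487.3 297.  273.1] axes [[-0.001, -1.0, 0.002], [-0.266, 0.002, 0.964], [-0.964, 0.0, -0.266]] j [ 0.085  0.345 -0.156 -1.373 -1.368  0.468] w 10.4 g 61.2 F [0.5 1.1 0.1]
```

View pics/s3.png

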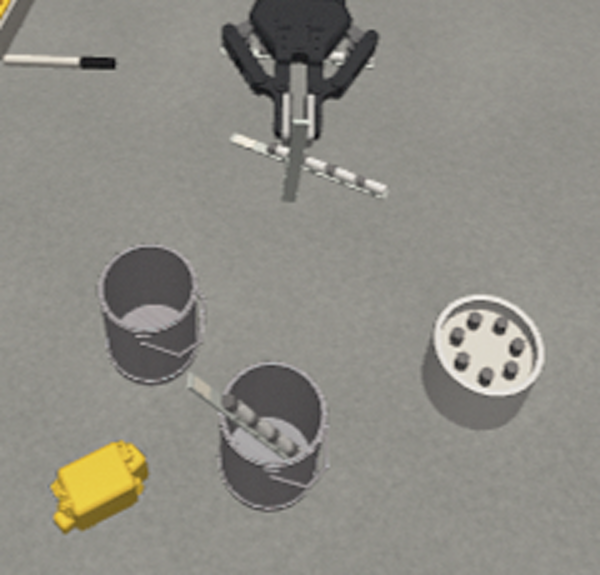

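Side crop: the cane is held upright, foot at (290,200). The started canister is at (272,430), with its own cane leaning to the left.

Request:
{"method": "send_rows", "body": {"series": [[[0, 0, 0], [0, -0.11, 0], 5], [[0, 0, 0], [0, -0.11, 0], 5], [[0, 0, 43], [0, 0, 0], 5], [[0, 0, 43], [0, 0, 0], 5], [[0, 0, 43], [0, 0, 0], 5], [[0, 0, 42], [0, 0, 0], 5], [[0, 0, 0], [0, 0, 0], 5], [[0, 0, 0], [0, 0, 0], 5]]}}

```text
clock: 34.65
position: [484.9, 471.0, 267.4]
ee_rot: [0.514, -0.509, -0.488, -0.488]
contact_force: [0.0, -0.9, 0.3]
gripper_width: 10.3
grasp_force: 61.3
```

Run:
```python
from h import *
st()
```

```text
34.65 [484.9 471.  267.4] axes [[0.005, -1.0, -0.004], [-0.046, -0.005, 0.999], [-0.999, -0.004, -0.046]] j [ 0.3    0.495 -0.135 -1.71  -1.305  0.646] w 10.3 g 61.3 F [ 0.  -0.9  0.3]
```

Request:
{"method": "send_rows", "body": {"series": [[[27, -3, 2], [0, 0, 0], 5], [[27, 0, 0], [0, 0, 0], 5], [[27, 0, 0], [0, 0, 0], 5], [[26, 0, 0], [0, 0, 0], 5], [[0, 0, 0], [0, 0, 0], 5], [[0, 0, 0], [0, 0, 0], 5]]}}

```text
clock: 35.25
position: [490.3, 465.8, 159.6]
ee_rot: [0.511, -0.511, -0.488, -0.489]
contact_force: [-0.1, 0.4, -0.3]
gripper_width: 10.3
grasp_force: 61.3
```

Run:
```python
from h import *
st(); im=get_image("side"); crop(im,250,300,350,410,5.4,"s4.png")
```

```text
35.25 [490.3 465.8 159.6] axes [[0.001, -1.0, 0.001], [-0.046, 0.001, 0.999], [-0.999, -0.001, -0.046]] j [ 0.275  0.693 -0.166 -1.752 -1.357  0.873] w 10.3 g 61.3 F [-0.1  0.4 -0.3]
```

View pics/s4.png

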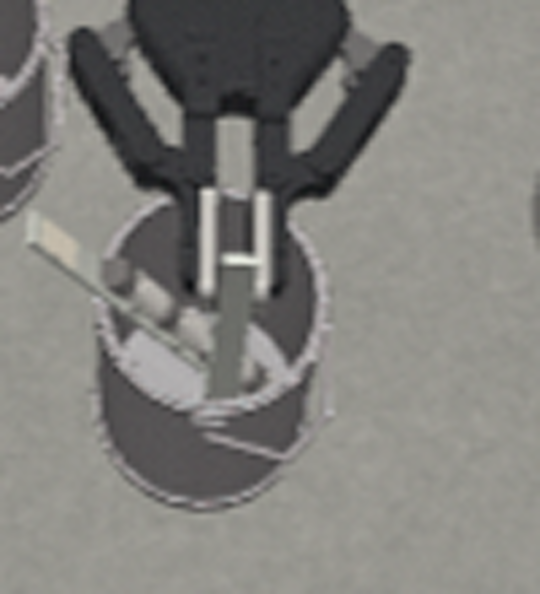

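Side crop: the held cane is inside the canister, in front (+y) of the leaning cane, and touches nothing. Releasing.

Request:
{"method": "send_rows", "body": {"series": [[[0, 0, 0], [0, 0, 0], 30], [[0, 0, 0], [0, 0, 0], 30], [[0, 0, 0], [0, 0, 0], 30], [[0, 0, 0], [0, 0, 0], 30], [[0, 0, -20], [0, 0, 0], 32], [[0, 0, -30], [0, 0, 0], 32], [[0, 0, -40], [0, 0, 0], 32], [[0, 0, -40], [0, 0, 0], 32]]}}

```text
clock: 36.1
position: [489.4, 335.1, 164.6]
ee_rot: [0.511, -0.511, -0.488, -0.488]
contact_force: [1.2, -1.0, -0.2]
gripper_width: 32.1
grasp_force: 0.0
```

Request:
{"method": "send_rows", "body": {"series": [[[0, 0, -40], [0, 0, 0], 40], [[-40, 0, 0], [0, 0, 0], 40], [[-40, 0, 0], [0, 0.14, 0], 40], [[0, 0, 0], [0, 0.14, 0], 40], [[0, 0, 0], [0, 0.14, 0], 40], [[0, 0, 0], [0, 0.14, 0], 40], [[0, 0, 0], [0, 0.14, 0], 40], [[0, 0, 0], [0, 0.14, 0], 40]]}}

```text
clock: 36.9
position: [490.2, 299.6, 248.3]
ee_rot: [-0.666, 0.667, 0.235, 0.238]
contact_force: [-0.1, -1.1, -1.7]
gripper_width: 40.2
grasp_force: 0.0
```

Request:
{"method": "send_rows", "body": {"series": [[[0, 0, 0], [0, 0.14, 0], 40], [[0, 0, 0], [0, 0.14, 0], 40], [[0, 0, 0], [0, 0.14, 0], 40], [[0, 0, 0], [0, 0.14, 0], 40], [[0, 0, 0], [0, 0.125, 0], 40], [[0, 0, 0], [0, 0, 0], 40]]}}

```text
clock: 37.5
position: [488.9, 302.0, 245.1]
ee_rot: [0.708, -0.706, 0.001, 0.001]
contact_force: [0.1, -0.2, -0.7]
gripper_width: 40.0
grasp_force: 0.0
```

Run:
```python
from h import *
st(); a=-.059
print(np.array([381,-34])+126*np.array([np.cos(a),np.sin(a)]))
im=get_image("side"); a=im[300:410,250:350]; im2=get_image("top")[150:240,115:215]
A=cv2.resize(a,None,fx=4,fy=4,interpolation=cv2.INTER_CUBIC);B=cv2.resize(im2,(400,440),interpolation=cv2.INTER_CUBIC); 
cv2.imwrite("pics/c1.png",np.hstack([A,B])[:,:,::-1])
```

```text
37.5 [488.9 302.  245.1] axes [[0.003, -1.0, -0.001], [-1.0, -0.003, -0.003], [0.003, 0.001, -1.0]] j [ 8.360e-01  2.910e-01 -9.600e-02  1.000e-03 -1.187e+00 -8.330e-01] w 40.0 g 0.0 F [ 0.1 -0.2 -0.7]
[506.78076061 -41.42968779]
```

View pics/c1.png

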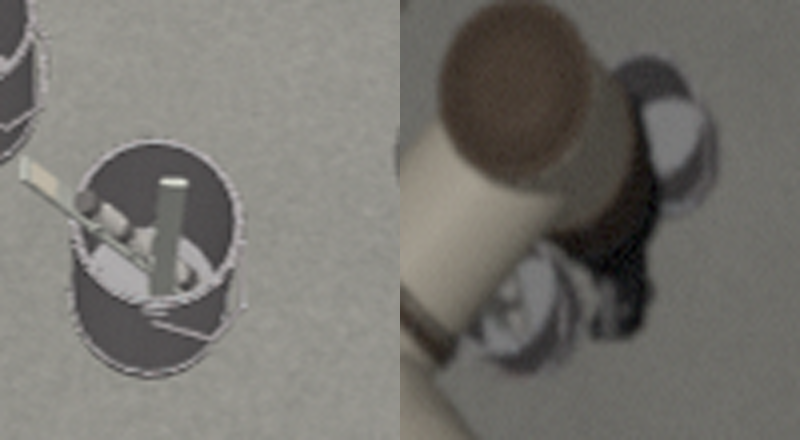

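Side crop: cane 3 stands in the started canister with its tab up at (172,182), beside the leaning first cane. Next is the middle cane.

Request:
{"method": "send_rows", "body": {"series": [[[43, -2, 0], [0, 0, 0], 40], [[43, -2, 0], [0, 0, 0], 40], [[43, -2, 0], [0, 0, 0], 40], [[43, -2, 0], [0, 0, 0], 40], [[43, -2, 0], [0, 0, 0], 40], [[42, -2, 0], [0, 0, 0], 40], [[42, -3, 0], [0, 0, 0], 40], [[42, -3, 0], [0, 0, 0], 40]]}}

```text
clock: 38.4
position: [506.6, -43.9, 246.9]
ee_rot: [-0.706, 0.708, 0.0, 0.001]
contact_force: [-0.8, -0.3, 0.2]
gripper_width: 40.1
grasp_force: 0.0
```

Request:
{"method": "send_rows", "body": {"series": [[[0, 0, 0], [0, 0, 0.136], 40], [[0, 0, 0], [0, 0, 0.136], 40], [[0, 0, 0], [0, 0, 0.136], 40], [[0, 0, 0], [0, 0, 0.136], 40], [[0, 0, 0], [0, 0, 0.136], 40], [[0, 0, 0], [0, 0, 0.136], 40], [[0, 0, 0], [0, 0, 0.136], 40], [[0, 0, 20], [0, 0, 0.136], 40]]}}

```text
clock: 39.2
position: [508.7, -42.1, 229.0]
ee_rot: [-0.235, 0.972, 0.0, 0.004]
contact_force: [1.1, 0.2, 0.4]
gripper_width: 40.2
grasp_force: 0.0
```

Request:
{"method": "send_rows", "body": {"series": [[[0, 0, 40], [0, 0, 0.136], 40], [[0, 0, 40], [0, 0, 0.136], 40], [[0, 0, 40], [0, 0, 0.136], 40], [[0, 0, 0], [0, 0, 0.136], 40], [[0, 0, 0], [0, 0, 0], 40], [[0, 0, 0], [0, 0, 0], 40]]}}

```text
clock: 39.8
position: [507.9, -41.9, 107.1]
ee_rot: [0.03, 1.0, 0.0, 0.001]
contact_force: [-0.2, 0.5, -0.2]
gripper_width: 39.7
grasp_force: 0.0
```

```bash
cat >> h.py <<'E'
def canecheck(F,a):
    im=get_image("wrist").astype(int); g=im.min(2); 
    for t in (100,110,122,130,150,170,178):
        u,v=wrist([F[0]+t*np.cos(a),F[1]+t*np.sin(a),9 if t<137 else 3]); r=g[int(round(v)),int(u)-25:int(u)+26]; k=np.where(r>r.min()+.6*(r.max()-r.min()))[0]
        print(t,u.round(1),v.round(1),"bright cols",int(u)-25+k.min(),int(u)-25+k.max(),r.max(),r.min())
    u,_=wrist([F[0]+150*np.cos(a),F[1]+150*np.sin(a),3]);u=int(u)+2
    print([(v,int(g[v,u-3:u+4].mean())) for v in range(200,300,4)])
E
python3 - <<'E'
from h import *
st(); canecheck([381,-34],-.059)
E
```

```text
39.8 [507.9 -41.9 107.1] axes [[-0.998, 0.061, 0.002], [0.061, 0.998, 0.001], [-0.002, 0.001, -1.0]] j [ 0.236  0.322 -0.442 -0.    -0.805 -1.868] w 39.7 g 0.0 F [-0.2  0.5 -0.2]
100 285.3 176.8 bright cols 260 310 137 68
110 285.3 189.8 bright cols 283 293 197 113
122 285.3 205.0 bright cols 282 293 194 108
130 285.3 215.0 bright cols 260 310 139 83
150 285.4 236.4 bright cols 281 295 183 131
170 285.4 258.7 bright cols 281 294 199 130
178 285.4 267.3 bright cols 281 294 182 130
[(200, 190), (204, 190), (208, 189), (212, 188), (216, 114), (220, 113), (224, 112), (228, 182), (232, 181), (236, 181), (240, 181), (244, 194), (248, 192), (252, 192), (256, 192), (260, 192), (264, 191), (268, 180), (272, 134), (276, 133), (280, 135), (284, 136), (288, 137), (292, 137), (296, 135)]
```

Request:
{"method": "send_rows", "body": {"series": [[[0, 3, 40], [0, 0, 0], 40], [[0, 0, 40], [0, 0, 0], 40], [[0, 0, 16], [0, 0, 0], 40], [[0, 0, 5], [0, 0, 0], 40], [[0, 0, 1], [0, 0, 0], 30], [[0, 0, 0], [0, 0, 0], 5], [[0, 0, 0], [0, 0, 0], 5], [[0, 0, 0], [0, 0, 0], 5]]}}

```text
clock: 40.65
position: [508.9, -38.0, 5.9]
ee_rot: [0.031, 1.0, 0.0, 0.002]
contact_force: [-0.1, 0.0, 6.3]
gripper_width: 10.6
grasp_force: 61.8
```

Request:
{"method": "send_rows", "body": {"series": [[[0, 0, 0], [0, 0, 0], 5], [[0, 0, 0], [0, 0, 0], 5], [[0, 0, 0], [0, 0, 0], 5]]}}

```text
clock: 40.95
position: [508.9, -38.0, 5.8]
ee_rot: [0.031, 1.0, 0.0, 0.002]
contact_force: [-0.7, 0.0, 6.3]
gripper_width: 10.4
grasp_force: 61.8
```

Run:
```python
from kin import *
st(); print("tab c3",[px2w("side",(293,345.5),z).round() for z in (170,180)])
sim([(6,(0,0,-45),(0,0,0)),(12,(0,0,0),(0,0,-.136)),(8,(-43,2.6,0),(0,0,0)),(11,(0,0,0),(0,-.138,0)),(3,(0,0,40),(0,0,0)),(4,(28,0,0),(0,0,0))])
```

```text
40.95 [508.9 -38.    5.8] axes [[-0.998, 0.061, 0.003], [0.061, 0.998, 0.0], [-0.003, 0.001, -1.0]] j [ 2.440e-01  4.800e-01 -5.350e-01  1.000e-03 -5.530e-01 -1.877e+00] w 10.4 g 61.8 F [-0.7  0.   6.3]
tab c3 [array([[491., 451., 170.]]), array([[492., 455., 180.]])]
6 (0, 0, -45) [0. 0. 0.] -> [508. -38. 276.] q [ 0.24  0.15 -0.2   0.   -1.22 -1.88] dq [0.   0.08 0.08 0.   0.11 0.  ] e 0.0 w [468. 116. 573.] c [507. -38. 573.]
12 (0, 0, 0) [ 0.     0.    -0.136] -> [508. -38. 276.] q [ 0.24  0.15 -0.2   0.   -1.22 -0.24] dq [0.   0.   0.   0.   0.   0.14] e 0.0 w [468. 116. 573.] c [507. -38. 573.]
8 (-43, 2.6, 0) [0. 0. 0.] -> [487. 306. 276.] q [ 0.84  0.27 -0.05  0.   -1.25 -0.84] dq [0.09 0.03 0.05 0.   0.01 0.09] e 0.0 w [367. 412. 573.] c [486. 306. 573.]
11 (0, 0, 0) [ 0.    -0.138  0.   ] -> [487. 306. 276.] q [ 0.03  0.44 -0.19 -1.55 -1.52  0.64] dq [0.1  0.07 0.03 0.17 0.11 0.17] e 0.0 w [582.  15. 420.] c [487.   9. 292.]
3 (0, 0, 40) [0. 0. 0.] -> [487. 426. 270.] q [ 0.23  0.47 -0.16 -1.67 -1.36  0.64] dq [0.07 0.01 0.02 0.04 0.05 0.  ] e 0.0 w [582. 135. 413.] c [487. 129. 285.]
4 (28, 0, 0) [0. 0. 0.] -> [488. 420. 158.] q [ 0.21  0.68 -0.2  -1.7  -1.4   0.89] dq [0.01 0.05 0.02 0.01 0.01 0.06] e 0.0 w [611. 128. 274.] c [488. 123. 173.]
```

Request:
{"method": "send_rows", "body": {"series": [[[0, 0, -25], [0, 0, 0], 5], [[0, 0, -45], [0, 0, 0], 5], [[0, 0, -45], [0, 0, 0], 5], [[0, 0, -45], [0, 0, 0], 5], [[0, 0, -45], [0, 0, 0], 5], [[0, 0, -45], [0, 0, 0], 5], [[0, 0, -20], [0, 0, -0.136], 5], [[0, 0, 0], [0, 0, -0.136], 5]]}}

```text
clock: 41.75
position: [509.2, -38.1, 279.0]
ee_rot: [-0.108, 0.994, 0.0, 0.005]
contact_force: [0.7, -0.1, -0.8]
gripper_width: 10.3
grasp_force: 61.0
```

Request:
{"method": "send_rows", "body": {"series": [[[0, 0, 0], [0, 0, -0.136], 5], [[0, 0, 0], [0, 0, -0.136], 5], [[0, 0, 0], [0, 0, -0.136], 5], [[0, 0, 0], [0, 0, -0.136], 5], [[0, 0, 0], [0, 0, -0.136], 5], [[0, 0, 0], [0, 0, -0.136], 5], [[0, 0, 0], [0, 0, -0.136], 5], [[0, 0, 0], [0, 0, -0.136], 5]]}}

```text
clock: 42.55
position: [507.3, -38.2, 274.4]
ee_rot: [-0.607, 0.795, 0.0, 0.0]
contact_force: [-0.1, -0.1, -1.5]
gripper_width: 10.4
grasp_force: 61.0
```

Request:
{"method": "send_rows", "body": {"series": [[[0, 0, 0], [0, 0, -0.136], 5], [[0, 0, 0], [0, 0, -0.136], 5], [[-43, 2, 0], [0, 0, 0], 5], [[-43, 2, 0], [0, 0, 0], 5], [[-43, 2, 0], [0, 0, 0], 5], [[-43, 2, 0], [0, 0, 0], 5], [[-43, 2, 0], [0, 0, 0], 5], [[-43, 2, 0], [0, 0, 0], 5]]}}

```text
clock: 43.35
position: [495.2, 221.4, 274.7]
ee_rot: [-0.707, 0.707, 0.0, 0.001]
contact_force: [0.9, -0.1, -0.9]
gripper_width: 10.5
grasp_force: 61.0
```

Request:
{"method": "send_rows", "body": {"series": [[[-43, 2, 0], [0, 0, 0], 5], [[0, 2, 0], [0, 0, 0], 5], [[0, 0, 0], [0, -0.131, 0], 5], [[0, 0, 0], [0, -0.131, 0], 5], [[0, 0, 0], [0, -0.131, 0], 5], [[0, 0, 0], [0, -0.131, 0], 5], [[0, 0, 0], [0, -0.131, 0], 5], [[0, 0, 0], [0, -0.131, 0], 5]]}}

```text
clock: 44.15
position: [491.8, 262.5, 275.9]
ee_rot: [0.652, -0.652, -0.271, -0.274]
contact_force: [-1.0, -1.3, -0.7]
gripper_width: 10.5
grasp_force: 61.0
```

Request:
{"method": "send_rows", "body": {"series": [[[0, 0, 0], [0, -0.131, 0], 5], [[0, 0, 0], [0, -0.131, 0], 5], [[0, 0, 0], [0, -0.131, 0], 5], [[0, 0, 0], [0, -0.131, 0], 5], [[0, 0, 0], [0, -0.131, 0], 5], [[0, 0, 0], [0, -0.131, 0], 5], [[0, 0, 0], [0, 0, 0], 5], [[0, 0, 0], [0, 0, 0], 5]]}}

```text
clock: 44.95
position: [492.3, 262.2, 273.7]
ee_rot: [-0.5, 0.501, 0.499, 0.5]
contact_force: [0.2, -0.4, 0.1]
gripper_width: 10.5
grasp_force: 61.0
```

Run:
```python
from h import *
st()
im=get_image("side"); np.save("pics/sx.npy",im)
```

```text
44.95 [492.3 262.2 273.7] axes [[-0.001, -1.0, 0.002], [-0.002, 0.002, 1.0], [-1.0, 0.001, -0.002]] j [-0.06   0.481 -0.189 -1.533 -1.615  0.67 ] w 10.5 g 61.0 F [ 0.2 -0.4  0.1]
```

Request:
{"method": "send_rows", "body": {"series": [[[0, 0, 39], [0, 0, 0], 5], [[0, 0, 39], [0, 0, 0], 5], [[0, 0, 39], [0, 0, 0], 5], [[0, 0, 39], [0, 0, 0], 5], [[0, 0, 0], [0, 0, 0], 5], [[30, 0, 0], [0, 0, 0], 5], [[30, 0, 0], [0, 0, 0], 5], [[0, 0, 0], [0, 0, 0], 5]]}}

```text
clock: 45.8
position: [490.8, 418.9, 212.3]
ee_rot: [-0.5, 0.501, 0.501, 0.498]
contact_force: [0.2, 0.2, -0.4]
gripper_width: 10.6
grasp_force: 61.0
```

Request:
{"method": "send_rows", "body": {"series": [[[22, 0, 0], [0, 0, 0], 5], [[22, 0, 0], [0, 0, 0], 5], [[0, 0, 0], [0, 0, 0], 5]]}}

```text
clock: 46.1
position: [491.9, 418.9, 170.3]
ee_rot: [-0.5, 0.5, 0.5, 0.5]
contact_force: [-0.4, -0.2, -1.1]
gripper_width: 10.4
grasp_force: 61.0
```

Request:
{"method": "send_rows", "body": {"series": [[[12, 0, 0], [0, 0, 0], 5], [[12, 0, 0], [0, 0, 0], 5], [[0, 0, 0], [0, 0, 0], 5]]}}

```text
clock: 46.4
position: [491.9, 418.8, 145.6]
ee_rot: [-0.499, 0.5, 0.5, 0.5]
contact_force: [-1.0, -0.0, -0.5]
gripper_width: 10.5
grasp_force: 61.0
```

Request:
{"method": "send_rows", "body": {"series": [[[0, 0, 0], [0, 0, 0], 30], [[0, 0, 0], [0, 0, 0], 30], [[0, 0, 0], [0, 0, 0], 30], [[0, 0, 0], [0, 0, 0], 30], [[0, 0, -20], [0, 0, 0], 32], [[0, 0, -30], [0, 0, 0], 32], [[0, 0, -40], [0, 0, 0], 32], [[0, 0, -40], [0, 0, 0], 32]]}}

```text
clock: 47.2
position: [491.6, 287.9, 146.5]
ee_rot: [-0.5, 0.5, 0.5, 0.5]
contact_force: [0.9, -0.6, -0.2]
gripper_width: 32.1
grasp_force: 0.0
```

Request:
{"method": "send_rows", "body": {"series": [[[0, 0, -40], [0, 0, 0], 40], [[-40, 0, 0], [0, 0, 0], 40], [[-40, 0, 0], [0, 0.131, 0], 40], [[0, 0, 0], [0, 0.131, 0], 40], [[0, 0, 0], [0, 0.131, 0], 40], [[0, 0, 0], [0, 0.131, 0], 40], [[0, 0, 0], [0, 0.131, 0], 40], [[0, 0, 0], [0, 0.131, 0], 40]]}}

```text
clock: 48.0
position: [492.4, 248.4, 227.9]
ee_rot: [-0.653, 0.654, 0.268, 0.271]
contact_force: [0.8, -0.4, -1.8]
gripper_width: 39.7
grasp_force: 0.0
```

Request:
{"method": "send_rows", "body": {"series": [[[0, 0, 0], [0, 0.131, 0], 40], [[0, 0, 0], [0, 0.131, 0], 40], [[0, 0, 0], [0, 0.131, 0], 40], [[0, 0, 0], [0, 0.131, 0], 40], [[0, 0, 0], [0, 0.131, 0], 40], [[0, 0, 0], [0, 0.131, 0], 40], [[37, 0, 0], [0, 0, 0], 40], [[37, 0, 0], [0, 0, 0], 40]]}}

```text
clock: 48.8
position: [490.8, 175.9, 225.4]
ee_rot: [0.708, -0.706, -0.0, 0.001]
contact_force: [-0.1, -0.2, -0.2]
gripper_width: 40.3
grasp_force: 0.0
```

Request:
{"method": "send_rows", "body": {"series": [[[37, 0, 0], [0, 0, 0], 40], [[37, 0, 0], [0, 0, 0.14], 40], [[0, 0, 0], [0, 0, 0.14], 40], [[0, 0, 0], [0, 0, 0.14], 40], [[0, 0, 0], [0, 0, 0.14], 40], [[0, 0, 0], [0, 0, 0.14], 40], [[0, 0, 0], [0, 0, 0.14], 40], [[0, 0, 0], [0, 0, 0.14], 40]]}}

```text
clock: 49.6
position: [491.3, 100.7, 226.3]
ee_rot: [-0.288, 0.958, 0.0, -0.0]
contact_force: [0.5, -0.1, -0.2]
gripper_width: 40.2
grasp_force: 0.0
```

Request:
{"method": "send_rows", "body": {"series": [[[0, 0, 0], [0, 0, 0.14], 40], [[0, 0, 0], [0, 0, 0.14], 40], [[0, 0, 30], [0, 0, 0.14], 40], [[0, 0, 30], [0, 0, 0.14], 40], [[0, 0, 30], [0, 0, 0.14], 40], [[0, 0, 30], [0, 0, 0.14], 40], [[0, 0, 0], [0, 0, 0.14], 40], [[0, 0, 0], [0, 0, 0], 40]]}}

```text
clock: 50.4
position: [491.1, 100.5, 105.4]
ee_rot: [0.194, 0.981, -0.001, -0.001]
contact_force: [-0.1, 0.6, 1.3]
gripper_width: 39.8
grasp_force: 0.0
```

Run:
```python
from h import *
st(); canecheck([374,153],-.386)
```

```text
50.4 [491.1 100.5 105.4] axes [[-0.925, 0.38, -0.002], [0.38, 0.925, -0.001], [0.002, -0.002, -1.0]] j [ 0.526  0.313 -0.46  -0.    -0.799 -2.487] w 39.8 g 0.0 F [-0.1  0.6  1.3]
100 290.6 175.4 bright cols 265 315 137 77
110 290.5 188.4 bright cols 289 300 198 110
122 290.5 203.8 bright cols 289 298 196 128
130 290.5 213.8 bright cols 289 298 195 83
150 290.3 235.4 bright cols 287 300 185 126
170 290.2 258.0 bright cols 287 300 197 123
178 290.1 266.7 bright cols 287 300 198 126
[(200, 188), (204, 189), (208, 188), (212, 188), (216, 105), (220, 113), (224, 113), (228, 168), (232, 182), (236, 182), (240, 182), (244, 187), (248, 192), (252, 194), (256, 193), (260, 195), (264, 191), (268, 184), (272, 178), (276, 134), (280, 132), (284, 133), (288, 130), (292, 134), (296, 129)]
```

Request:
{"method": "send_rows", "body": {"series": [[[0, 7, 40], [0, 0, 0], 40], [[0, 0, 40], [0, 0, 0], 40], [[0, 0, 14], [0, 0, 0], 40], [[0, 0, 5], [0, 0, 0], 40], [[0, 0, 1], [0, 0, 0], 30], [[0, 0, 0], [0, 0, 0], 5], [[0, 0, 0], [0, 0, 0], 5], [[0, 0, 0], [0, 0, 0], 5]]}}

```text
clock: 51.25
position: [495.5, 107.8, 7.7]
ee_rot: [0.193, 0.981, 0.001, 0.001]
contact_force: [-1.3, 0.3, 6.5]
gripper_width: 10.2
grasp_force: 60.5
```

Request:
{"method": "send_rows", "body": {"series": [[[0, 0, 0], [0, 0, 0], 5], [[0, 0, 0], [0, 0, 0], 5], [[0, 0, 0], [0, 0, 0], 5]]}}

```text
clock: 51.55
position: [495.5, 107.9, 7.7]
ee_rot: [0.193, 0.981, 0.001, 0.001]
contact_force: [-1.1, -0.4, 7.3]
gripper_width: 9.9
grasp_force: 60.7
```

Request:
{"method": "send_rows", "body": {"series": [[[0, 0, -25], [0, 0, 0], 5], [[0, 0, -45], [0, 0, 0], 5], [[0, 0, -45], [0, 0, 0], 5], [[0, 0, -45], [0, 0, 0], 5], [[0, 0, -45], [0, 0, 0], 5], [[0, 0, -45], [0, 0, 0], 5], [[0, 0, -20], [0, 0, -0.14], 5], [[0, 0, 0], [0, 0, -0.14], 5]]}}

```text
clock: 52.35
position: [495.9, 107.9, 280.9]
ee_rot: [0.052, 0.999, 0.002, 0.004]
contact_force: [-0.6, 0.6, -1.1]
gripper_width: 10.3
grasp_force: 59.8
```

Run:
```python
from h import *
st(); im=get_image("side"); a=im[300:410,250:350]; im2=get_image("top")[170:230,120:190]
A=cv2.resize(a,(400,440),interpolation=cv2.INTER_CUBIC);B=cv2.resize(im2,(400,440),interpolation=cv2.INTER_CUBIC)
cv2.imwrite("pics/c2.png",np.hstack([A,B])[:,:,::-1])
```

```text
52.35 [495.9 107.9 280.9] axes [[-0.995, 0.104, 0.009], [0.104, 0.995, 0.004], [-0.008, 0.005, -1.0]] j [ 5.35e-01  1.44e-01 -1.97e-01  1.00e-03 -1.22e+00 -2.21e+00] w 10.3 g 59.8 F [-0.6  0.6 -1.1]
```

View pics/c2.png

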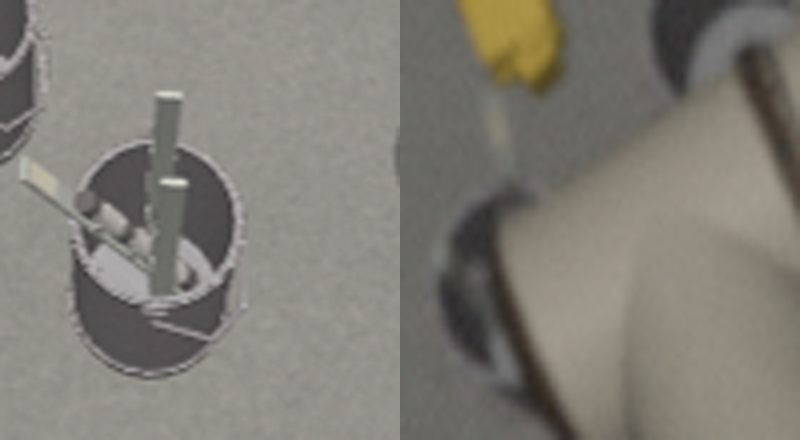

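The picture shows cane 2 upright with its tab at (170,95), cane 3's tab at (172,182) and the first cane leaning left. All stand in the started canister. The last cane goes in the free -y/+x sector, with tool heading 2.3 to clear its neighbours.

Run:
```python
from kin import *
for n,p in (("c2 tab",(292.5,323.8)),("c3 tab",(293,345.5))): print(n,px2w("side",p,180).round())
sc=lambda p:np.array(p)/4+[250,300]
print("first vial4 end/tab edge",px2w("side",sc((85,203)),125).round(), px2w("side",sc((25,165)),158).round())
sim([(15,(0,0,0),(0,0,-.1415)),(2,(0,0,0),(0,0,-.1415))])
p=np.array([496,108]);t=np.array([511,425]);d=t-p;th=2.3
print("tool shift",-(np.cos(th)*d[0]+np.sin(th)*d[1]),-np.sin(th)*d[0]+np.cos(th)*d[1])
v=(-(np.cos(th)*d[0]+np.sin(th)*d[1])/8,(-np.sin(th)*d[0]+np.cos(th)*d[1])/8,0)
sim([(17,(0,0,0),(0,0,-.1415)),(8,v,(0,0,0)),(11,(0,0,0),(0,-.138,0)),(4,(28,0,0),(0,0,0)),(4,(0,0,-40),(0,0,0))])
```

```text
c2 tab [[493. 412. 180.]]
c3 tab [[492. 455. 180.]]
first vial4 end/tab edge [[532. 444. 125.]] [[561. 441. 158.]]
15 (0, 0, 0) [ 0.      0.     -0.1415] -> [494. 107. 277.] q [ 0.53  0.15 -0.2  -0.   -1.22 -0.09] dq [0.   0.   0.   0.   0.   0.14] e 0.0 w [412. 244. 575.] c [494. 107. 575.]
2 (0, 0, 0) [ 0.      0.     -0.1415] -> [494. 107. 277.] q [ 0.53  0.15 -0.2  -0.   -1.22  0.19] dq [0.   0.   0.   0.   0.   0.14] e 0.0 w [412. 244. 575.] c [494. 107. 575.]
tool shift -226.39441194082298 -222.39507692835505
17 (0, 0, 0) [ 0.      0.     -0.1415] -> [494. 107. 277.] q [ 0.53  0.15 -0.2  -0.   -1.22  0.19] dq [0.   0.   0.   0.   0.   0.14] e 0.0 w [412. 244. 575.] c [494. 107. 575.]
8 (np.float64(-28.299301492602872), np.float64(-27.79938461604438), 0) [0. 0. 0.] -> [511. 424. 278.] q [ 0.94  0.43  0.19  0.   -1.33 -0.21] dq [0.07 0.05 0.07 0.   0.03 0.07] e 0.0 w [382. 518. 575.] c [510. 424. 575.]
11 (0, 0, 0) [ 0.    -0.138  0.   ] -> [511. 424. 278.] q [ 0.32  0.75  0.43 -1.38 -1.94  0.37] dq [0.07 0.05 0.05 0.14 0.06 0.09] e 0.0 w [745. 245. 442.] c [708. 202. 294.]
4 (28, 0, 0) [0. 0. 0.] -> [515. 420. 166.] q [ 0.32  0.89  0.4  -1.33 -1.9   0.54] dq [0.   0.04 0.01 0.02 0.01 0.05] e 0.0 w [768. 257. 318.] c [712. 198. 182.]
4 (0, 0, -40) [0. 0. 0.] -> [621. 300. 174.] q [ 0.15  0.99  0.66 -1.31 -2.09  0.42] dq [0.05 0.03 0.08 0.01 0.05 0.04] e 0.0 w [861. 126. 336.] c [818.  78. 190.]
```

Request:
{"method": "send_rows", "body": {"series": [[[0, 0, 0], [0, 0, -0.1415], 5], [[0, 0, 0], [0, 0, -0.1415], 5], [[0, 0, 0], [0, 0, -0.1415], 5], [[0, 0, 0], [0, 0, -0.1415], 5], [[0, 0, 0], [0, 0, -0.1415], 5], [[0, 0, 0], [0, 0, -0.1415], 5], [[0, 0, 0], [0, 0, -0.1415], 5], [[0, 0, 0], [0, 0, -0.1415], 5]]}}

```text
clock: 53.25
position: [493.8, 107.1, 275.2]
ee_rot: [-0.49, 0.872, 0.0, -0.001]
contact_force: [0.2, 0.4, -1.0]
gripper_width: 9.9
grasp_force: 59.8
```

Request:
{"method": "send_rows", "body": {"series": [[[0, 0, 0], [0, 0, -0.1415], 5], [[0, 0, 0], [0, 0, -0.1415], 5], [[0, 0, 0], [0, 0, -0.1415], 5], [[0, 0, 0], [0, 0, -0.1415], 5], [[0, 0, 0], [0, 0, -0.1415], 5], [[0, 0, 0], [0, 0, -0.1415], 5], [[0, 0, 0], [0, 0, -0.1415], 5], [[0, 0, 0], [0, 0, -0.1415], 5]]}}

```text
clock: 54.05
position: [493.8, 107.1, 275.2]
ee_rot: [0.881, -0.473, -0.001, 0.001]
contact_force: [0.3, -0.5, 0.2]
gripper_width: 10.2
grasp_force: 59.8
```

Request:
{"method": "send_rows", "body": {"series": [[[0, 0, 0], [0, 0, -0.1415], 5], [[-28, -28, -2], [0, 0, 0], 5], [[-28, -28, -2], [0, 0, 0], 5], [[-28, -28, -2], [0, 0, 0], 5], [[-28, -28, -2], [0, 0, 0], 5], [[-28, -28, -2], [0, 0, 0], 5], [[-28, -28, -2], [0, 0, 0], 5], [[-28, -28, 0], [0, 0, 0], 5]]}}

```text
clock: 54.85
position: [510.9, 385.3, 287.5]
ee_rot: [0.911, -0.412, -0.0, 0.001]
contact_force: [0.3, -1.0, -0.1]
gripper_width: 10.4
grasp_force: 59.8
```

Request:
{"method": "send_rows", "body": {"series": [[[-30, -27, 0], [0, 0, 0], 5], [[0, 0, 0], [0, -0.138, 0], 5], [[0, 0, 0], [0, -0.138, 0], 5], [[0, 0, 0], [0, -0.138, 0], 5], [[0, 0, 0], [0, -0.138, 0], 5], [[0, 0, 0], [0, -0.138, 0], 5], [[0, 0, 0], [0, -0.138, 0], 5], [[0, 0, 0], [0, -0.138, 0], 5]]}}

```text
clock: 55.65
position: [512.0, 424.0, 288.1]
ee_rot: [0.806, -0.365, -0.426, -0.191]
contact_force: [0.3, 0.2, -1.1]
gripper_width: 10.3
grasp_force: 59.8
```

Request:
{"method": "send_rows", "body": {"series": [[[0, 0, 0], [0, -0.138, 0], 5], [[0, 0, 0], [0, -0.138, 0], 5], [[0, 0, 0], [0, -0.138, 0], 5], [[0, 0, 0], [0, -0.138, 0], 5], [[0, 0, 0], [0, 0, 0], 5], [[0, 0, 0], [0, 0, 0], 5]]}}

```text
clock: 56.25
position: [512.0, 424.0, 286.6]
ee_rot: [0.661, -0.3, -0.627, -0.281]
contact_force: [0.3, -0.9, 0.2]
gripper_width: 10.2
grasp_force: 59.9
```

Run:
```python
from h import *
st()
s=monitor.read_state(); R=Rot.from_quat(s["ee_rot"]).as_matrix(); p=s["position"]
f=p+126*R[:,0]; print("foot",f.round(1)); t=np.array([512,424,166]); print("tool shift",(R.T@(t-p)).round(1))
```

```text
56.25 [512.  424.  286.6] axes [[0.033, -0.749, -0.661], [-0.044, -0.662, 0.748], [-0.998, 0.004, -0.055]] j [ 0.316  0.739  0.437 -1.387 -1.941  0.343] w 10.2 g 59.9 F [ 0.3 -0.9  0.2]
foot [516.2 418.5 160.8]
tool shift [120.5  -0.5   6.6]
```

Request:
{"method": "send_rows", "body": {"series": [[[25, 0, 1], [0, 0, 0], 5], [[25, 0, 1], [0, 0, 0], 5], [[15, 0, 1], [0, 0, 0], 5], [[0, 0, 0], [0, 0, 0], 5]]}}

```text
clock: 56.65
position: [511.0, 424.7, 222.2]
ee_rot: [0.662, -0.298, -0.628, -0.281]
contact_force: [-0.3, 1.0, -0.2]
gripper_width: 10.2
grasp_force: 59.9
```

Request:
{"method": "send_rows", "body": {"series": [[[15, 0, 1], [0, 0, 0], 5], [[15, 0, 1], [0, 0, 0], 5], [[0, 0, 0], [0, 0, 0], 5]]}}

```text
clock: 56.95
position: [511.0, 424.2, 190.7]
ee_rot: [0.661, -0.299, -0.628, -0.281]
contact_force: [0.2, 0.1, -0.7]
gripper_width: 10.7
grasp_force: 59.9
```

Request:
{"method": "send_rows", "body": {"series": [[[13, 0, 1], [0, 0, 0], 5], [[12, 0, 1], [0, 0, 0], 5], [[0, 0, 0], [0, 0, 0], 5]]}}

```text
clock: 57.25
position: [510.6, 424.6, 165.5]
ee_rot: [0.66, -0.299, -0.629, -0.281]
contact_force: [-0.0, 0.0, -0.1]
gripper_width: 9.9
grasp_force: 59.9
```

Request:
{"method": "send_rows", "body": {"series": [[[0, 0, 0], [0, 0, 0], 20], [[0, 0, 0], [0, 0, 0], 22], [[0, 0, 0], [0, 0, 0], 22], [[0, 0, 0], [0, 0, 0], 22], [[0, 0, -15], [0, 0, 0], 22], [[0, 0, -20], [0, 0, 0], 22], [[0, 0, -40], [0, 0, 0], 22], [[-10, 0, -40], [0, 0, 0], 22]]}}

```text
clock: 58.05
position: [588.0, 337.1, 182.8]
ee_rot: [0.661, -0.299, -0.628, -0.282]
contact_force: [0.8, -0.0, -0.2]
gripper_width: 22.4
grasp_force: 0.0
```

Request:
{"method": "send_rows", "body": {"series": [[[-40, 0, -20], [0, 0, 0], 30], [[-40, 0, 0], [0, 0, 0], 30], [[-40, 0, 0], [0, 0.138, 0], 30], [[0, 0, 0], [0, 0.138, 0], 30], [[0, 0, 0], [0, 0.138, 0], 30], [[0, 0, 0], [0, 0.138, 0], 30], [[0, 0, 0], [0, 0.138, 0], 30], [[0, 0, 0], [0, 0.138, 0], 30]]}}

```text
clock: 58.85
position: [597.9, 326.9, 306.3]
ee_rot: [0.859, -0.388, -0.305, -0.139]
contact_force: [-0.5, 0.1, -0.4]
gripper_width: 29.9
grasp_force: 0.0
```

Request:
{"method": "send_rows", "body": {"series": [[[0, 0, 0], [0, 0.138, 0], 30], [[0, 0, 0], [0, 0.138, 0], 30], [[0, 0, 0], [0, 0.138, 0], 30], [[0, 0, 0], [0, 0.138, 0], 30], [[0, 0, 0], [0, 0.138, 0], 30], [[0, 0, 0], [0, 0, 0], 30]]}}

```text
clock: 59.45
position: [594.4, 329.9, 305.1]
ee_rot: [0.912, -0.409, 0.001, 0.001]
contact_force: [-0.3, 0.2, -0.3]
gripper_width: 30.0
grasp_force: 0.0
```

Run:
```python
from h import *
st(); s=monitor.read_state()
p=s["position"]; R=Rot.from_quat(s["ee_rot"]).as_matrix(); print((R.T@(np.array([560,100,p[2]])-p)).round(1))
```

```text
59.45 [594.4 329.9 305.1] axes [[0.665, -0.747, 0.0], [-0.747, -0.665, -0.003], [0.003, 0.002, -1.0]] j [ 0.745  0.448  0.287  0.003 -1.412 -0.018] w 30.0 g 0.0 F [-0.3  0.2 -0.3]
[148.9 178.6   0.7]
```

Request:
{"method": "send_rows", "body": {"series": [[[25, 30, 0], [0, 0, 0], 30], [[25, 30, 0], [0, 0, 0], 30], [[25, 30, 0], [0, 0, 0], 30], [[25, 30, 0], [0, 0, 0], 30], [[25, 30, 0], [0, 0, 0], 30], [[25, 30, 0], [0, 0, 0], 30], [[0, 0, 0], [0, 0, 0], 30], [[0, 0, 0], [0, 0, 0], 30]]}}

```text
clock: 60.25
position: [561.3, 95.3, 305.7]
ee_rot: [0.911, -0.413, 0.0, -0.001]
contact_force: [-0.2, 0.6, -0.4]
gripper_width: 30.2
grasp_force: 0.0
```

Run:
```python
from h import *
st(); im=get_image("side"); np.save("pics/end_side.npy",im); t=get_image("top"); np.save("pics/end_top.npy",t)
old=np.load("pics/side0.npy")
g=im.min(2).astype(int); d=np.abs(im.astype(int)-old).max(2)
# changed pixels around the started canister, split into bright tab-end edges
sub=(slice(305,395),slice(255,345)); D=(cv2.GaussianBlur(d[sub].astype(np.uint8),(3,3),0)>18).astype(np.uint8)
n,l,s,c=cv2.connectedComponentsWithStats(D)
for k in range(1,n):
    if s[k,4]>8: print("changed",s[k,:5]+[255,305,0,0,0])
B=((g[sub]>175)&(D>0)).astype(np.uint8); n,l,s,c=cv2.connectedComponentsWithStats(B,connectivity=8)
for k in range(1,n): print("bright",(c[k]+[255,305]).round(1),s[k,2:5],px2w("side",c[k]+[255,305],180).round()[0])
e=np.abs(im.astype(int)-old).max(2)[sub]
for r in range(0,75,2): print(305+r,"".join("#" if v>45 else "+" if v>18 else "." for v in e[r,10:80]))
```

```text
60.25 [561.3  95.3 305.7] axes [[0.659, -0.752, 0.001], [-0.752, -0.659, 0.001], [-0.001, -0.001, -1.0]] j [ 4.520e-01  2.460e-01 -5.000e-03 -1.000e-03 -1.318e+00  2.680e-01] w 30.2 g 0.0 F [-0.2  0.6 -0.4]
changed [286 322  12  53 396]
changed [275 326  10  29 185]
changed [274 360   8   9  45]
bright [292.5 323. ] [6 1 6] [493. 411. 180.]
bright [281.5 328.5] [6 4 8] [514. 423. 180.]
bright [292.5 345. ] [6 1 6] [493. 454. 180.]
305 ......................................................................
307 ......................................................................
309 ......................................................................
311 ......................................................................
313 ......................................................................
315 ......................................................................
317 ......................................................................
319 ......................................................................
321 .............................................................
[... 1484 characters left out ...]
.........................
363 .........+++###+......++...+#+........................................
365 ..........+#####+.....+#+++##.........................................
367 ............##+...........+++.........................................
369 ......................++++............................................
371 ......................+##+.++.........................................
373 ......................+####+..........................................
375 ......................................................................
377 ......................................................................
379 ......................................................................
```

Run:
```python
from h import *
o=np.load("pics/top0.npy").astype(int); n=np.load("pics/end_top.npy").astype(int); d=n.min(2)-o.min(2)
for nm,u,v in(("c2",292.5,323),("c1",281.8,326.7),("c3",292.5,345)):
    for z in(180,210): print(nm,z,w2px("top",px2w("side",(u,v),z)).round(1)[0],end=" ")
    print()
print(px2w("side",(281.8,326.7),184).round(),px2w("side",(292.5,323),184).round())
print("cols 138-172")
for r in range(172,222): print(r,"".join("#" if v>40 else "+" if v>15 else "-" if v<-15 else "." for v in d[r,138:173]))
```

```text
c2 180 [142.2 204.1] c2 210 [134.2 201.4] 
c1 180 [139.7 197.2] c1 210 [131.8 194.7] 
c3 180 [127.1 204.1] c3 210 [119.4 201.4] 
[[514. 421. 184.]] [[494. 413. 184.]]
cols 138-172
172 ---..+######+#++++++++++++#########
173 .---.+########++++++++++++#########
174 .---.+######+++++++++++.++#########
175 .----.#######++++++++++..+#########
176 ..---.+#####+++++++++++..+########+
177 ..---..#####++++++++++...++#######+
178 ...---.+####+++++++++++...+######++
179 ..----.+####++++++++++....+######+.
180 .......+###+++++++++.......+#####+.
181 .........++++++++++++......++###++.
182 ......---..+++++++++......++++###+.
183 .....-----..+++++...+......++++#++.
184 .....------..++++.+.........++++++.
185 ......-----...++...........+++++++.
186 .......-----...+............+++++++
187 .......------.................++###
188 ........------................+++##
189 .........------.......--.......+++#
190 ..........-----......----.....+++++
191 ............-----..------......++++
192 .............------------......++++
193 ..............--------..........+++
194 ...............-----.............++

[... 379 characters left out ...]
....................
205 ...++.--------.....................
206 ......--------.....................
207 .....---------.....................
208 ......---------....................
209 --.....-------.....................
210 ---....-------.....................
211 ----....------.....................
212 ----.....-----.....................
213 ----.......--......................
214 ----...............................
215 ----...............................
216 .----..............................
217 ..---..............................
218 ...................................
219 ...................................
220 ...................................
221 ...................................
```

```bash
python3 -c "
from bench import job_done;print(job_done())"
```

```text
the job is handed in; nothing more can be done
None
```

I handed the job in at about 60 s on the robot clock. By my last camera checks, all three canes stand tab up in the started canister beside the first, the other canister is empty, and all five white foam lumps are in the bin; the lid, pot, marker and look-alikes were left alone, and the system gave no verdict.

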